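# Square a well plate on the reader block and clamp it

### The job

Without lifting it, slide the 24-well plate off the loading ledge and under the raised hold-down bar until it lies squarely on the dark metal block, its edges flush with the block's all round. Then press the bar down until it rests on the plate, and let go of everything. Leave the tube rack, the bottle and the tip box where they are.

Things in the scene. Friction and masses are not known exactly. Their poses are not given: they have to be found in the camera images.
- plate: white 24-well plate with amber wells, a rigid block 128 (its x) x 86 (its y) x 20 mm high (z), about 0.14 kg, loose. Origin: centre of its underside. Starts flat on the loading ledge, up to 25 mm off the centre line and turned by up to 0.2 rad.
- block_top (a point): centre of the top face of the plate station's bare dark metal block, 50 mm above the bench; z up. The block is 128 x 86 mm (x, y), the plate's outline. The plate travels along this frame's +y, from the grey loading ledge: 205 mm wide in x, level with the block, y from -241 to -51 mm (8 mm groove before the block). Nothing stops the plate once it is on the block.
- station: the fixed plate station, placed and turned (up to 0.25 rad) anew each time; origin on the bench under the block's centre, same axes as block_top. Its white deck, 230 mm (x) wide, y -250 to 170 mm, is 30 mm high: 20 mm lower than block and ledge. A housing at y 122 to 162 mm is 56 mm high. Two 12 mm posts at x = -84 and 84 mm, y = 0, carry the bar and reach 102 mm above the bench.
- clamp_top (a point): centre of the top of the steel hold-down bar (rubber pad), 48 mm above the block's top when raised. The bar runs along x over the middle of the block: 150 mm long, 26 mm wide in y, 20 mm high with the pad, with 24 mm collars on the posts. Both long edges of a plate on the block stay clear of it.
- clamp (a joint): how far the bar has been pushed down, in m: 0 = fully raised (underside 28 mm above the block), starts at 0 to 0.0015, rests on a 20 mm plate at 0.008, stop at 0.012 with no plate. Moves with about 5 N of friction, no spring, and stays where it is left.
- tube_rack: bystander: white rack 100 x 200 x 30 mm with ten capped tubes up to 89 mm high, origin centre of underside
- reagent_bottle: bystander: bottle 64 mm in diameter, 140 mm high, origin centre of underside
- tip_box: bystander: grey box with clear lid 117 x 87 x 67 mm, origin centre of underside
Not all that is in view belongs to the job. Of the things shaped like the plate, the white one is meant.

How it is judged:
By the outcome, as a careful person would: the job done as asked, in the order asked, and still so for the second after the job is handed in, with the robot touching nothing.
It also fails if it takes over 67 s, if anything falls off the work surface, if the arm or the gripper's body presses on something with over 40 N, if the wrist force passes 120 N, or if a joint passes its speed limit or range.

### The arm

A 6-joint arm with a two-finger parallel gripper is mounted at the origin on the work surface. World frame = base frame: x ahead of the robot, y to its left, z up, the work surface at z = 0. Lengths are in m, angles in rad, forces in N, time in s.
With the tool pointing down it reaches from about 0.325 to 0.775 m from the base axis. Payload 9.3 kg.
Tool frame: the origin (TCP) lies midway between the tips of the shut fingers; the grasp point (between the pads) lies 19 mm behind it (bot.hold_point_z is the distance from the TCP to the grasp point, in m); z points along the fingers, y is the direction in which the jaws open and shut (so a half turn about z gives the same grasp; the last joint's range is limited). The gripper opens to 85 mm and grips with 20 to 120 N. Pads are 22 mm wide; open, the fingers measure 114 mm over their backs; the gripper's body (76 mm by 85 mm) begins 54 mm behind the grasp point. The pads swing forward as they close: fully open they stand 13 mm farther back than shut.
Start: joints at [1.02, 0.259, 0.021, 1.334, 0, 1.418], TCP at [0.213, 0.507, 0.231] pointing down, gripper open.
Joint ranges: [-3.04, 3.04], [-0.91, 1.82], [-1.04, 1.36], [-1.92, 1.95], [-1.52, 1.45], [-3.14, 3.14]. Speed limits (rad/s): [2.22, 2.22, 2.79, 3.14, 3.14, 3.14].

### API

Orientations are given as a unit quaternion [x, y, z, w].
In Python, from plant import monitor, eyes, job_done, bot gives the robot as it stands.
- The arm moves only by the tool arm_command, never from a script. Its argument "moves" is a list that holds one entry, the list of rows, each a list of 7 numbers: the closure, from -1 (fully open) to 1 (shut), then the shift along the world's x, y, z in units of 15 cm (1.0 is 15 cm), then the turn, a rotation vector about the world's x, y, z in units of pi rad (1.0 is pi rad). A call has 1 to 5 rows; each row is the pose to reach, as a shift and turn from the pose commanded when the call began, turning the shorter way round; what a row does not reach only later rows make up. A row lasts 1/12 s, in which the tool goes at most 41.7 mm and 7.16 degrees, less where a joint would pass 70% of its speed; a pose out of reach is approached as far as the arm can. A call with a number of a shift or a turn outside -1 to 1 is refused whole. A call with a gripper value outside its range is refused whole. The fingers move at their own pace and stop on an object; "force" is the grip in N (left out, the last holds). Time passes only in rows, so rows that repeat a pose let the fingers close. It gives the time, the measured TCP pose, the force and the opening at its end, in the units of the state.
- monitor.observe(): the state, without advancing time (a new reading comes with each control period).
- eyes.camera(name): name is "side" or "top"; returns the picture (384x512x3 uint8, blue, green, red); there is no depth.
- eyes.calibration(name): a dict with "fovy" (degrees; the focal length in pixels is half the picture's height over the tangent of half this angle, whatever the lens; pixels are square), "cx", "cy" (the principal point, pixels), "k1" (the pictures are not rectified: a ray, as slopes to the right and down, at radius r is drawn at 1 + k1 r^2 times it, then the intrinsics apply), "extrinsics" (4x4, takes a point from world to camera coordinates). Camera axes: x right, y up, looking along -z (the intrinsics and any distortion apply to the point x, -y, -z); pixel columns grow to the right and rows downward; lengths in m; the calibration is good to about 2 mm. A picture is of the moment at which its call begins. calibration takes no time and is no camera call.
- job_done(): hands the job in, once; it reports no verdict.
Trained networks look in the newest picture that a camera, given by its name, has taken for a name from the list of things; names that differ only in an ending like _2 or _b are one class to them, and where a whole thing is asked for, a point or a joint stands for the part that bears it (a point fixed in the world has none). Each returns a list of dicts, best first, with "conf" (0 to 1); they miss things now and then, are a little off and sometimes report something else, mostly with a low value. They report only what shows in the picture. A call takes as long as a camera call. They do not tell look-alikes from the thing itself.
- eyes.spot_in(camera, target): "xy" ([column, row] in pixels, amid what is visible of it).
- eyes.outline_of(camera, target): "region" (384x512 bool, what is visible of it) and "xy" ([column, row] in pixels, amid what is visible of it).
- eyes.landmark_of(camera, target): "xy" ([column, row] in pixels: a listed point, or the origin of a listed thing).
The state is a dict: "clock": time; "joints": joint angles; "qd": joint speeds; "tau": joint torques, N m; "eef_pos": TCP position; "orientation": TCP orientation; "ft_force": force on the tool from outside, world axes, zero at the start; "wrist_torque": the same for the moment, N m; "finger_gap": finger opening in m.
Only numpy, scipy, OpenCV 4.12 (cv2) and the standard library are available. Lean on these libraries where they do the work, as an engineer would, in place of code of your own. Each camera call takes 0.05 s, during which the arm holds its last target.

## Working session

There is one attempt and no reset: what is moved stays moved. The work goes in short steps, Python scripts to look and compute and a tool call to move; the robot and the scene stay as the last step left them, time stands still between calls to the robot, and variables do not carry over. Pictures are saved under pics/ and viewed, and the job is handed in when it is done.

Besides the shell and the picture viewer there is one more tool, called by a JSON object that holds its "fn" and its "kwargs", one argument or row to a line. arm_command: Moves the arm, as the interface text tells. Shifts and turns lie within -1 to 1; 1 stands for 15 cm of shift or pi rad of turn. Its arguments: {"type":"object","properties":{"moves":{"type":"array"},"force":{"type":"number"}},"required":["moves"]}

```bash
ls; mkdir -p pics; python3 - <<'E'
from plant import monitor, eyes, bot
import cv2
s=monitor.observe(); print({k:s[k] for k in ('clock','eef_pos','orientation','finger_gap','ft_force')})
for n in ('side','top'):
    im=eyes.camera(n); cv2.imwrite(f'pics/{n}0.png',im)
    c=eyes.calibration(n); print(n,c)
    for t in ('plate','station','block_top','clamp_top'):
        try: print(t,[(d['xy'],round(d['conf'],2)) for d in eyes.landmark_of(n,t)][:4])
        except Exception as e: print(t,e)
E
```

```text
pics
{'clock': 0.0, 'eef_pos': array([0.21293626, 0.50679783, 0.23066733]), 'orientation': array([ 1.97613812e-01,  9.80279719e-01, -6.34109801e-04, -2.28589428e-04]), 'finger_gap': 0.0853869315230407, 'ft_force': array([-0.46290059,  0.1745587 ,  0.27228738])}
side {'fovy': 47.80702640690076, 'cx': 256.7631974507015, 'cy': 195.70171808810193, 'k1': 0.023780596888283087, 'extrinsics': array([[ 0.99963302, -0.02312081, -0.01411565, -0.48077851],
       [ 0.02683916,  0.77468802,  0.6317738 , -0.08119087],
       [-0.0036719 , -0.6319208 ,  0.77502427, -1.19973455],
       [ 0.        ,  0.        ,  0.        ,  1.        ]])}
plate [([272.8, 235.6], 0.96), ([196.2, 344.2], 0.81), ([240.2, 113.0], 0.6)]
station [([288.9, 204.6], 0.84)]
block_top [([285.7, 194.3], 0.86)]
clamp_top [([282.9, 182.2], 0.73)]
top {'fovy': 54.793604135676674, 'cx': 249.80773871213435, 'cy': 195.31647796244263, 'k1': -0.041193278053274364, 'extrinsics': array([[-4.87595229e-02, -9.98810436e-01, -4.71794272e-04,
         1.46985997e-02],
       [ 9.67144521e-01, -4.73316554e-02,  2.49782283e-01,
        -5.18162264e-01],
       [-2.49507482e-01,  1.17229717e-02,  9.68301910e-01,
        -1.00341239e+00],
       [ 0.00000000e+00,  0.00000000e+00,  0.00000000e+00,
         1.00000000e+00]])}
plate [([363.8, 257.1], 0.83), ([276.5, 193.7], 0.64)]
station [([222.9, 187.0], 0.58)]
block_top [([226.7, 183.8], 0.68)]
clamp_top [([221.5, 175.7], 0.77)]
```

View pics/side0.png

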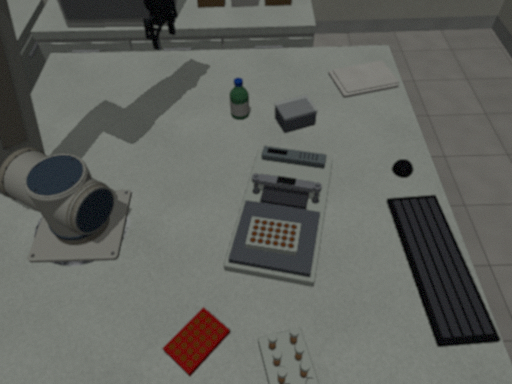

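View pics/top0.png

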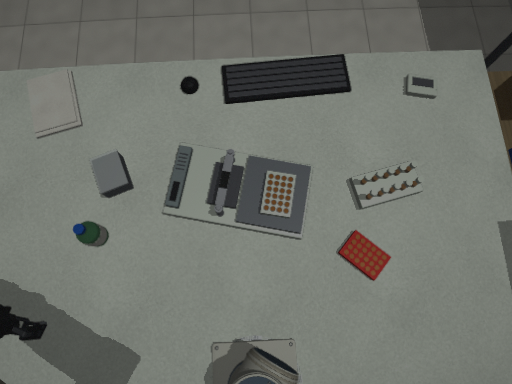

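```bash
python3 - <<'E'
import cv2
im=cv2.imread('pics/side0.png')[120:290,190:370]; cv2.imwrite('pics/side0c.png',cv2.resize(im,None,fx=3.5,fy=3.5,interpolation=cv2.INTER_CUBIC)[:600])
im=cv2.imread('pics/top0.png')[120:270,150:350]; cv2.imwrite('pics/top0c.png',cv2.resize(im,None,fx=4,fy=4,interpolation=cv2.INTER_CUBIC))
E
```

```text
(no output)
```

View pics/side0c.png

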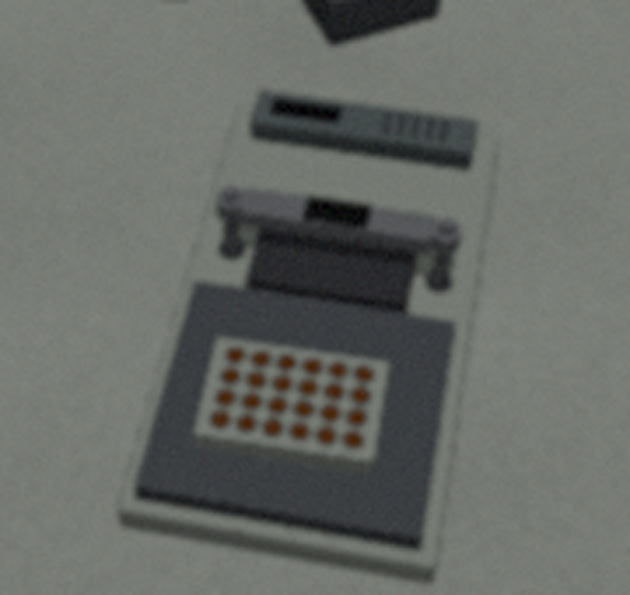

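View pics/top0c.png

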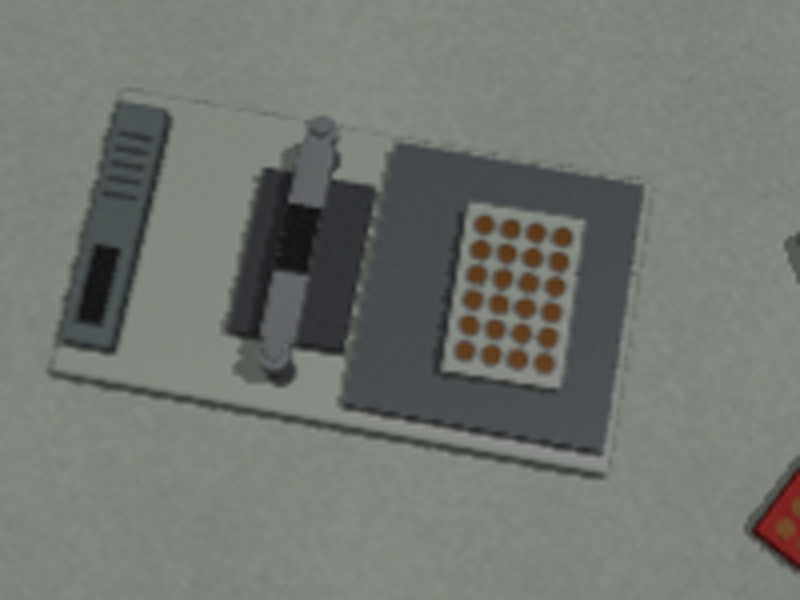

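Candidates shaped like the plate are the white one with amber wells on the ledge (side 273,235; top 279,194) and the red one on the bench (side 197,342; top 364,255). The crops confirm that the white one is the one meant. Next I'll fit the station and plate poses from their edges.

```bash
cat > h.py <<'E'
import numpy as np, cv2
from scipy.optimize import least_squares
from plant import monitor, eyes, bot
from scipy.ndimage import map_coordinates
CAL={n:eyes.calibration(n) for n in('side','top')}
def proj(n,P):
    c=CAL[n];P=np.atleast_2d(P);E=c['extrinsics'];q=P@E[:3,:3].T+E[:3,3]
    u=q[:,0]/-q[:,2];v=-q[:,1]/-q[:,2];r2=u*u+v*v;s=1+c['k1']*r2
    f=192/np.tan(np.radians(c['fovy'])/2)
    return np.c_[c['cx']+f*u*s,c['cy']+f*v*s]
def back(n,xy,z):
    c=CAL[n]
    def g(p): return proj(n,[[p[0],p[1],z]])[0]-xy
    return least_squares(g,[.45,0]).x
def rect(x0,x1,y0,y1,z):
    c=[(x0,y0),(x1,y0),(x1,y1),(x0,y1)]
    return [(np.array([*c[i],z]),np.array([*c[(i+1)%4],z])) for i in range(4)]
def sample(edges,n=40,m=.06):
    out=[];T=[]
    for a,b in edges:
        t=np.linspace(m,1-m,n)[:,None];out.append(a+(b-a)*t);T.append(np.repeat([(b-a)/np.linalg.norm(b-a)],n,0))
    return np.vstack(out),np.vstack(T)
def tf(p,P): 
    c,s=np.cos(p[2]),np.sin(p[2]);R=np.array([[c,-s,0],[s,c,0],[0,0,1]])
    return P@R.T+np.array([p[0],p[1],0])
def gray(im): return cv2.GaussianBlur(im,(0,0),0.8).astype(float)
def fit(views,edges,p0,iters=25,W=6,mask=None,pol=None,verbose=False):
    """views: list of (name, img). edges in body frame; pose p=(x,y,yaw)"""
    p=np.array(p0,float);S,T=sample(edges)
    for it in range(iters):
        w=W if it<8 else 3
        A=[];B=[]
        for n,im in views:
            g=gray(im).mean(2)
            P=tf(p,S);uv=proj(n,P);uv2=proj(n,tf(p,S+T*.001))
            t=uv2-uv;t/=np.linalg.norm(t,axis=1)[:,None];nn=np.c_[-t[:,1],t[:,0]]
            d=np.arange(-w,w+.01,.25)
            X=uv[:,None,0]+nn[:,None,0]*d;Y=uv[:,None,1]+nn[:,None,1]*d
            I=map_coordinates(g,[Y,X],order=1,mode='nearest')
            G=np.abs(np.gradient(I,axis=1)/.25)
            G=np.where(G<3,0,G)*np.exp(-.5*(d/(w*.7))**2)
            k=G.argmax(1);ok=(G[np.arange(len(k)),k]>4)
            # sub-px centroid
            e=np.zeros(len(k))
            for i in range(len(k)):
                lo,hi=max(0,k[i]-4),min(len(d),k[i]+5);gw=G[i,lo:hi];e[i]=(gw*d[lo:hi]).sum()/max(gw.sum(),1e-9)
            J=np.zeros((len(k),3))
            for j,h in enumerate((1e-4,1e-4,1e-4)):
                q=p.copy();q[j]+=h;J[:,j]=((proj(n,tf(q,S))-uv)*nn).sum(1)/h
            if mask is not None: ok&=mask(n,uv)
            A.append(J[ok]);B.append(e[ok])
        A=np.vstack(A);B=np.hstack(B)
        wt=1/(1+(B/.7)**2)
        dp=np.linalg.lstsq(A*wt[:,None],B*wt,rcond=None)[0];p=p+dp
        if np.abs(dp).max()<2e-6: break
    return p,len(B),np.sqrt(np.average(B**2,weights=wt))
LEDGE=rect(-.1025,.1025,-.241,-.051,.05)
BLOCK=[e for e in rect(-.064,.064,-.043,.043,.05)]
BLK_LONG=[BLOCK[0],BLOCK[2]]
DECK=rect(-.115,.115,-.25,.17,.03)
HOUS=rect(-.095,.095,.122,.162,.056)
PLATE=rect(-.064,.064,-.043,.043,.07)
def rel(st,p):
    c,s=np.cos(st[2]),np.sin(st[2]);d=np.array(p[:2])-st[:2]
    return np.array([c*d[0]+s*d[1],-s*d[0]+c*d[1],p[2]-st[2]])
def draw(n,im,sets,fn,crop,k=4):
    x0,y0,x1,y1=crop;o=cv2.resize(im[y0:y1,x0:x1],None,fx=k,fy=k,interpolation=cv2.INTER_CUBIC)
    for p,E,col in sets:
        for a,b in E:
            q=proj(n,tf(p,np.array([a+(b-a)*t for t in np.linspace(0,1,10)])))
            q=((q-[x0,y0]+.5)*k).astype(int);cv2.polylines(o,[q],False,col,1)
    cv2.imwrite(fn,o)
E
python3 - <<'E'
from h import *
im={n:cv2.imread(f'pics/{n}0.png') for n in('side','top')}
b=[back('side',[285.7,194.3],.05),back('top',[226.7,183.8],.05)];print('block',b)
pl=[back('side',[272.8,235.6],.05),back('top',[276.5,193.7],.05)];print('plate',pl)
# yaw guess: station +y from ledge to block
y=b[1]-pl[1];yaw=np.arctan2(y[1],y[0])-np.pi/2
c=[back('side',q,.05) for q in ([229.5,262],[309.5,275])];d=c[1]-c[0];print('ledge front',np.linalg.norm(d),np.arctan2(d[1],d[0]))
yaw=np.arctan2(d[1],d[0])
c=[back('side',q,.07) for q in ([246,244],[296.5,251.5])];d=c[1]-c[0];yp=np.arctan2(d[1],d[0]);print(np.linalg.norm(d),yp)
for v in (['side'],['top'],['side','top']):
    V=[(n,im[n]) for n in v]
    s,N,r=fit(V,LEDGE,[*b[1],yaw]);print(v,'station',s.round(4),N,r)
    s2,N,r=fit(V,LEDGE+BLK_LONG,s);print(v,'station+blk',s2.round(4),N,r)
    p,N,r=fit(V,PLATE,[*pl[0],yp],W=4);print(v,'plate',p.round(4),N,r,'rel',rel(s2,p).round(4))
for n,cr in(('side',(190,120,370,270)),('top',(150,120,350,270))): draw(n,im[n],[(s2,LEDGE+BLOCK+DECK,(0,255,0)),(p,PLATE,(255,0,255))],f'pics/fit_{n}.png',cr)
E
```

```text
block [array([0.56260678, 0.04952503]), array([0.56075626, 0.05566859])]
plate [array([ 0.52072492, -0.08579019]), array([ 0.52338685, -0.08926259])]
ledge front 0.1962954177396669 -0.21344197780161667
0.12532144497392345 -0.20494644987200702
['side'] station [ 0.5604  0.052  -0.2358] 158 0.40637552343561834
['side'] station+blk [ 0.5604  0.0521 -0.2359] 237 0.4559230442451783
['side'] plate [ 0.5211 -0.0915 -0.2133] 160 0.2041010822665877 rel [-0.0047 -0.1488  0.0226]
['top'] station [ 0.5591  0.0617 -0.2335] 160 0.5018964313011665
['top'] station+blk [ 0.558   0.0618 -0.234 ] 240 0.43025433024026394
['top'] plate [ 0.522  -0.0839 -0.2109] 159 0.4302667332735342 rel [-0.0012 -0.15    0.0231]
['side', 'top'] station [ 0.5615  0.0609 -0.234 ] 320 0.5180520465465199
['side', 'top'] station+blk [ 0.5615  0.0608 -0.2341] 480 0.5761544910554317
['side', 'top'] plate [ 0.5226 -0.0832 -0.2147] 318 0.4446853389113418 rel [-0.0045 -0.1491  0.0193]
```

View pics/fit_side.png

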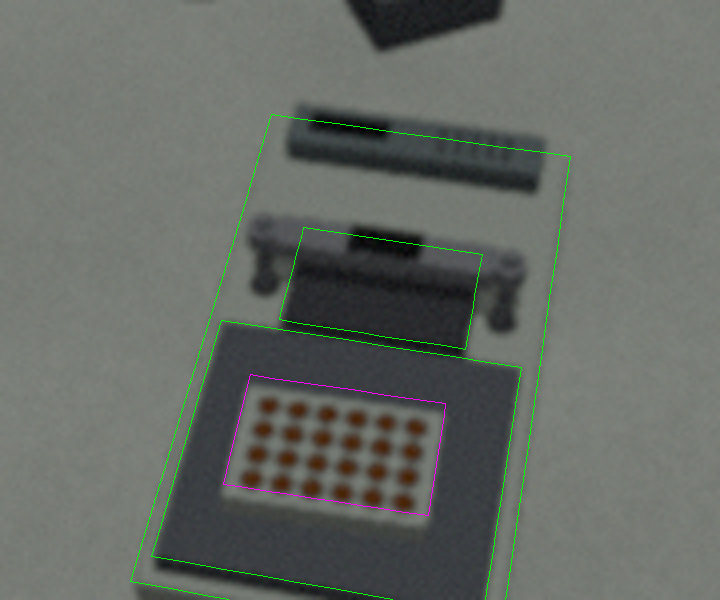

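View pics/fit_top.png

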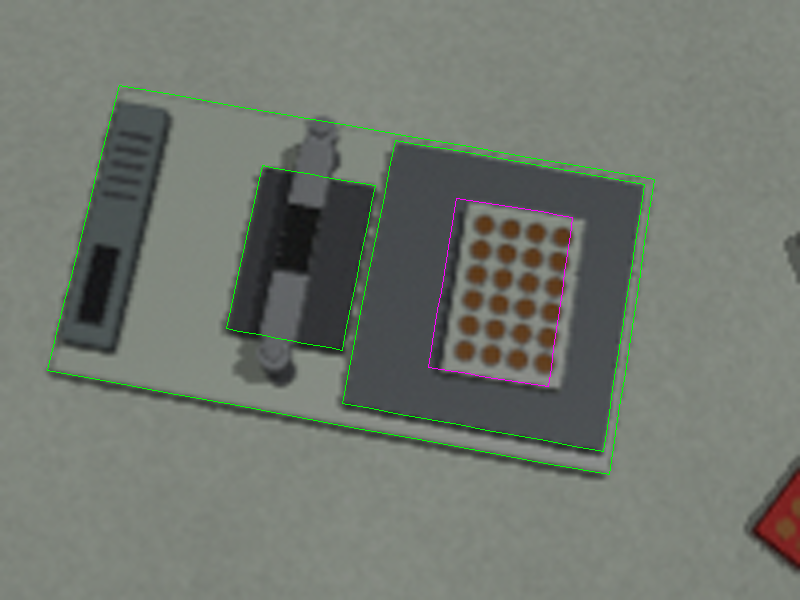

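```bash
cat >> h.py <<'E'
CC={n:-CAL[n]['extrinsics'][:3,:3].T@CAL[n]['extrinsics'][:3,3] for n in CAL}
NRM=np.array([[0,-1.],[1,0],[0,1],[-1,0]])
def fit2(views,kind,p0,W=5,iters=40,free=(0,1,2),skip=(),only=None,m=.06,full=False):
    """kind: 'ledge','plate','block'. signed-polarity edge fit"""
    p=np.array(p0,float);free=list(free)
    R={'ledge':(-.1025,.1025,-.241,-.051),'plate':(-.064,.064,-.043,.043),'block':(-.064,.064,-.043,.043)}[kind]
    zt={'ledge':.05,'plate':.07,'block':.05}[kind]
    for it in range(iters):
        w=W if it<10 else 2.5
        A=[];B=[];rep={}
        for n,im in views:
            g=gray(im).mean(2)
            for k in range(4):
                if (n,k) in skip or (only is not None and (n,k) not in only): continue
                e=rect(*R,zt)[k];c,s=np.cos(p[2]),np.sin(p[2]);nr=np.array([c*NRM[k][0]-s*NRM[k][1],s*NRM[k][0]+c*NRM[k][1]])
                mid=tf(p,((e[0]+e[1])/2)[None])[0];vis=((CC[n]-mid)[:2]@nr)>0.02
                z=zt;sg=-1 if kind=='plate' else 1
                if vis and kind=='plate': z=.05
                if vis and kind!='plate': sg=-1
                e=rect(*R,z)[k];S,_=sample([e],30,m)
                n2=np.array([*NRM[k],0])
                uv=proj(n,tf(p,S));t=proj(n,tf(p,S[-1:]))-proj(n,tf(p,S[:1]));t=t[0]/np.linalg.norm(t);nn=np.array([-t[1],t[0]])
                o=proj(n,tf(p,S[:1]+n2*.003))[0]-uv[0]
                if o@nn<0: nn=-nn
                d=np.arange(-w,w+.01,.25)
                I=map_coordinates(g,[uv[:,None,1]+nn[1]*d,uv[:,None,0]+nn[0]*d],order=1)
                G=sg*np.gradient(I,axis=1)/.25;G=np.where(G<3,0,G)*np.exp(-.5*(d/(w*.8))**2)
                kk=G.argmax(1);es=[];oks=[]
                for i in range(len(kk)):
                    lo,hi=max(0,kk[i]-5),min(len(d),kk[i]+6);gw=G[i,lo:hi];es.append((gw*d[lo:hi]).sum()/max(gw.sum(),1e-9));oks.append(G[i,kk[i]]>4)
                es=np.array(es);oks=np.array(oks)
                J=np.zeros((len(kk),3))
                for j in range(3):
                    q=p.copy();q[j]+=1e-4;J[:,j]=((proj(n,tf(q,S))-uv)@nn)/1e-4
                rep[n,k]=(int(oks.sum()),round(float(np.median(es[oks])),2) if oks.any() else None)
                A.append(J[oks]);B.append(es[oks])
        A=np.vstack(A);B=np.hstack(B);wt=1/(1+(B/.7)**2)
        dp=np.linalg.lstsq((A*wt[:,None])[:,free],B*wt,rcond=None)[0];p[free]+=dp
        if np.abs(dp).max()<2e-6: break
    return p,rep
E
python3 - <<'E'
from h import *
print(CC)
im={n:cv2.imread(f'pics/{n}0.png') for n in('side','top')}
for v in (['side'],['top'],['side','top']):
    V=[(n,im[n]) for n in v]
    s,r=fit2(V,'ledge',[.559,.0617,-.234],W=3);print(v,'ledge',s.round(4),r)
    p,r=fit2(V,'plate',[.522,-.0905,-.212]);print(v,'plate',p.round(4),r,'\n  rel',rel(s,p).round(4))
    for n in v:
        cr=dict(side=(190,120,370,290),top=(150,120,350,270))[n]
        draw(n,im[n],[(s,LEDGE+BLOCK+DECK,(0,255,0)),(p,PLATE,(255,0,255))],f'pics/fit2_{"".join(v)}_{n}.png',cr,3.5 if n=='side' else 4)
E
```

```text
{'side': array([ 0.47837587, -0.70635561,  0.97433116]), 'top': array([0.25149559, 0.00191861, 1.10104082])}
['side'] ledge [ 0.5625  0.0612 -0.2355] {('side', 0): (30, -0.04), ('side', 1): (30, -0.11), ('side', 2): (10, -0.17), ('side', 3): (30, -0.19)}
['side'] plate [ 0.5211 -0.0899 -0.2149] {('side', 0): (30, -1.97), ('side', 1): (29, 0.03), ('side', 2): (30, -0.02), ('side', 3): (30, 0.02)} 
  rel [-0.005  -0.1566  0.0206]
['top'] ledge [ 0.5613  0.0609 -0.2349] {('top', 0): (30, -0.01), ('top', 1): (30, -0.08), ('top', 2): (22, -0.0), ('top', 3): (20, -0.94)}
['top'] plate [ 0.5204 -0.0923 -0.212 ] {('top', 0): (30, 0.03), ('top', 1): (30, -0.09), ('top', 2): (30, -0.0), ('top', 3): (30, -1.3)} 
  rel [-0.0041 -0.1585  0.0229]
['side', 'top'] ledge [ 0.5622  0.061  -0.2346] {('side', 0): (30, -0.15), ('side', 1): (30, -0.08), ('side', 2): (10, -0.15), ('side', 3): (30, -0.24), ('top', 0): (30, 0.08), ('top', 1): (30, -0.31), ('top', 2): (23, -0.11), ('top', 3): (21, -0.63)}
['side', 'top'] plate [ 0.5206 -0.0919 -0.213 ] {('side', 0): (0, None), ('side', 1): (28, 0.05), ('side', 2): (30, 0.49), ('side', 3): (30, 0.02), ('top', 0): (30, 0.13), ('top', 1): (30, -0.13), ('top', 2): (30, -0.09), ('top', 3): (30, -1.23)} 
  rel [-0.0049 -0.1584  0.0216]
```

Both cameras agree to within 1–2 mm. The station is at (0.562, 0.061, yaw -0.235). The plate sits at x -4.5 mm, y -158 mm, yaw +0.021 in the station frame. The plan has three steps:
1. Square and centre the plate with a two-finger push from its -x side.
2. Push it from behind with open fingers onto the block.
3. Press the bar down.

{"fn": "arm_command", "kwargs": {
  "moves": [
    [[-1,0.367,-0.96,0,0,0,0.026],[-1,0.367,-0.96,0,0,0,0.052],[-0.5,0.367,-0.96,0,0,0,0.052],[0,0.367,-0.96,0,0,0,0.052],[0,0.367,-0.96,0,0,0,0.052]]
  ],
  "force": 20
}}

```text
clock: 0.92
eef_pos: [0.269, 0.3593, 0.2317]
orientation: [0.118, 0.993, -0.0, 0.0]
ft_force: [1.2, 0.6, 0.2]
finger_gap: 0.0518
```

{"fn": "arm_command", "kwargs": {
  "moves": [
    [[0,0.367,-0.96,0,0,0,0],[0,0.367,-0.96,0,0,0,0],[0,0.367,-0.96,0,0,0,0],[0,0.367,-0.96,0,0,0,0],[0,0.367,-0.96,0,0,0,0]]
  ]
}}

```text
clock: 1.33
eef_pos: [0.3246, 0.2158, 0.2315]
orientation: [0.119, 0.993, -0.0, 0.001]
ft_force: [0.1, 0.4, -0.2]
finger_gap: 0.0429
```

{"fn": "arm_command", "kwargs": {
  "moves": [
    [[0,0.367,-0.96,0,0,0,0],[0,0.367,-0.96,0,0,0,0],[0,0.367,-0.96,0,0,0,0],[0,0.367,-0.96,0,0,0,0],[0,0.367,-0.96,0,0,0,0]]
  ]
}}

```text
clock: 1.75
eef_pos: [0.3801, 0.0718, 0.2313]
orientation: [0.119, 0.993, -0.0, 0.0]
ft_force: [-0.3, 0.0, 0.1]
finger_gap: 0.0426
```

{"fn": "arm_command", "kwargs": {
  "moves": [
    [[0,0.367,-0.96,0,0,0,0],[0,0.367,-0.96,0,0,0,0],[0,0.367,-0.96,0,0,0,0],[0,0.367,-0.96,0,0,0,0],[0,0.367,-0.96,0,0,0,0]]
  ]
}}

```text
clock: 2.17
eef_pos: [0.4355, -0.0724, 0.2308]
orientation: [0.119, 0.993, -0.0, 0.0]
ft_force: [-0.8, 0.4, -1.4]
finger_gap: 0.0427
```

```bash
cat >> h.py <<'E'
ST=np.array([.562,.061,-.2348])
def state():
    s=monitor.observe();q=s['orientation']
    from scipy.spatial.transform import Rotation as Ro
    R=Ro.from_quat(q).as_matrix();jy=np.arctan2(R[1,1],R[0,1])
    e=s['eef_pos'];r=rel(ST,[e[0],e[1],jy])
    print('t',round(s['clock'],2),'eef',e.round(4),'jaw',round(jy,4),'tilt',R[:2,2].round(3),'rel',r.round(4),'gap',round(s['finger_gap'],4),'F',s['ft_force'].round(1),'j',np.round(s['joints'],2))
    return s
def toworld(v):
    return (tf(ST,np.array([[v[0],v[1],0]]))[0])
E
python3 - <<'E'
from h import *
state()
print(toworld([-.095,-.158]))
E
```

```text
t 2.17 eef [ 0.4355 -0.0724  0.2308] jaw 1.333 tilt [ 0.    -0.001] rel [-0.0921 -0.1591  1.5678] gap 0.0427 F [-0.8  0.4 -1.4] j [-0.35  0.07 -0.21  1.29 -0.   -0.12]
[ 0.43284826 -0.07056302  0.        ]
```

{"fn": "arm_command", "kwargs": {
  "moves": [
    [[0,-0.03,0.01,-0.8,0,0,0.001],[0,-0.03,0.01,-0.8,0,0,0.001],[0,-0.03,0.01,-0.8,0,0,0.001],[0,-0.03,0.01,-0.8,0,0,0.001],[0,-0.03,0.01,-0.8,0,0,0.001]]
  ]
}}

```text
clock: 2.58
eef_pos: [0.4281, -0.0663, 0.111]
orientation: [0.115, 0.993, 0.0, -0.002]
ft_force: [-0.5, -0.2, 1.1]
finger_gap: 0.0427
```

{"fn": "arm_command", "kwargs": {
  "moves": [
    [[0,0,0,-0.1,0,0,0],[0,0,0,-0.2,0,0,0],[0,0,0,-0.27,0,0,0],[0,0,0,-0.33,0,0,0],[0,0,0,-0.35,0,0,0]]
  ]
}}

```text
clock: 3.0
eef_pos: [0.4299, -0.0674, 0.0598]
orientation: [0.115, 0.993, -0.0, 0.001]
ft_force: [-0.1, -0.2, -0.1]
finger_gap: 0.0425
```

```bash
python3 - <<'E'
from h import *
for n in('side','top'):
    im=eyes.camera(n);cv2.imwrite(f'pics/{n}1.png',im)
    cr=dict(side=(190,130,350,280),top=(170,120,350,270))[n]
    draw(n,im,[(ST,LEDGE+BLOCK,(0,255,0))],f'pics/c1{n}.png',cr,4)
state()
E
```

```text
t 3.1 eef [ 0.4295 -0.0674  0.0597] jaw 1.3399 tilt [ 0.001 -0.   ] rel [-0.0989 -0.1557  1.5747] gap 0.0428 F [ 0.3 -0.5 -0.6] j [-0.35  0.19 -0.54  0.83  0.   -0.12]
```

View pics/c1side.png

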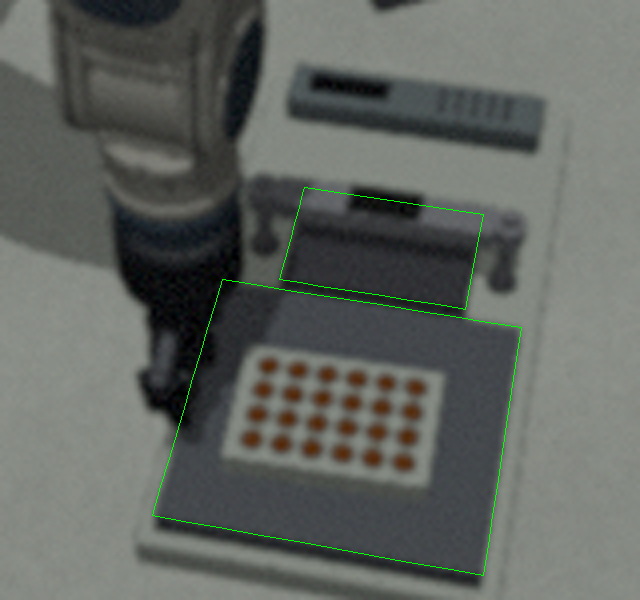

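View pics/c1top.png

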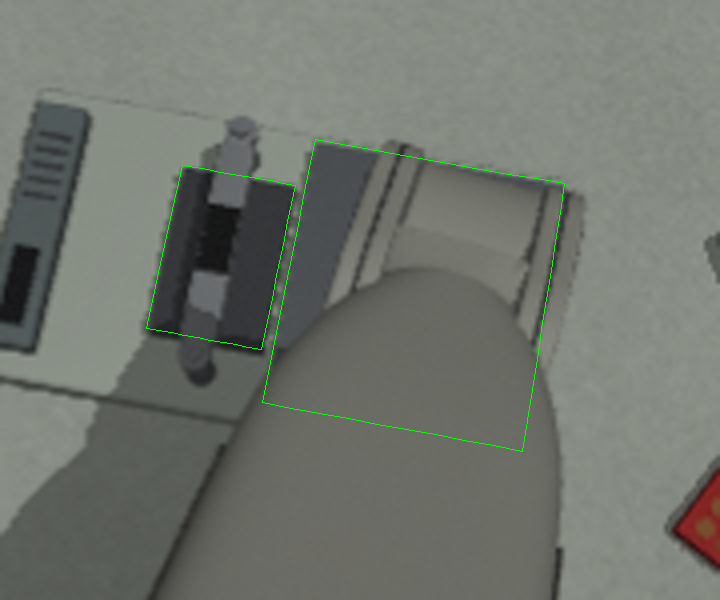

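{"fn": "arm_command", "kwargs": {
  "moves": [
    [[0,0.03,-0.007,-0.03,0,0,-0.001],[0,0.06,-0.014,-0.03,0,0,-0.001],[0,0.091,-0.022,-0.03,0,0,-0.001],[0,0.091,-0.022,-0.03,0,0,-0.001]]
  ]
}}

```text
clock: 3.43
eef_pos: [0.4439, -0.0712, 0.0547]
orientation: [0.117, 0.993, -0.0, 0.001]
ft_force: [0.3, -0.3, 0.7]
finger_gap: 0.0424
```

{"fn": "arm_command", "kwargs": {
  "moves": [
    [[0,0.013,-0.003,0,0,0,0],[0,0.026,-0.006,0,0,0,0],[0,0.039,-0.009,0,0,0,0],[0,0.052,-0.012,0,0,0,0],[0,0.052,-0.012,0,0,0,0]]
  ]
}}

```text
clock: 3.85
eef_pos: [0.4504, -0.0726, 0.0543]
orientation: [0.117, 0.993, 0.0, -0.0]
ft_force: [-0.7, 0.9, -0.2]
finger_gap: 0.0429
```

```bash
cat >> h.py <<'E'
def side_plate(tag,p0=None,only=(('side',0),('side',1),('side',2))):
    im=eyes.camera('side');cv2.imwrite(f'pics/side{tag}.png',im)
    if p0 is None: p0=[.521,-.0905,-.212]
    s,_=fit2([('side',cv2.imread('pics/side0.png'))],'ledge',ST,W=3)
    p,r=fit2([('side',im)],'plate',p0,only=only)
    print('plate',p.round(4),r,'rel(side)',rel(s,p).round(4))
    draw('side',im,[(s,LEDGE+BLOCK,(0,255,0)),(p,PLATE,(255,0,255))],f'pics/c{tag}.png',(190,130,350,280),4)
    return p
E
python3 - <<'E'
from h import *
side_plate('2');state()
im0=cv2.imread('pics/side0.png')
for o in ((('side',0),('side',1),('side',2)),(('side',1),('side',2)),(('side',1),('side',2),('side',3))):
  p,r=fit2([('side',im0)],'plate',[.521,-.0905,-.212],only=o);print(p.round(4),r)
E
```

```text
plate [ 0.5238 -0.0915 -0.2343] {('side', 0): (30, -1.95), ('side', 1): (29, 0.0), ('side', 2): (30, -0.03)} rel(side) [-0.002  -0.1575  0.0012]
t 3.9 eef [ 0.4504 -0.0726  0.0543] jaw 1.3363 tilt [ 0. -0.] rel [-0.0774 -0.1559  1.5711] gap 0.0429 F [-0.2  0.   1. ] j [-0.34  0.23 -0.51  0.83 -0.   -0.11]
[ 0.5212 -0.0899 -0.2174] {('side', 0): (30, -1.96), ('side', 1): (29, 0.01), ('side', 2): (30, -0.02)}
[ 0.5212 -0.09   -0.2164] {('side', 1): (29, 0.01), ('side', 2): (30, 0.03)}
[ 0.5211 -0.09   -0.2147] {('side', 1): (29, 0.02), ('side', 2): (30, 0.04), ('side', 3): (30, 0.03)}
```

View pics/c2.png

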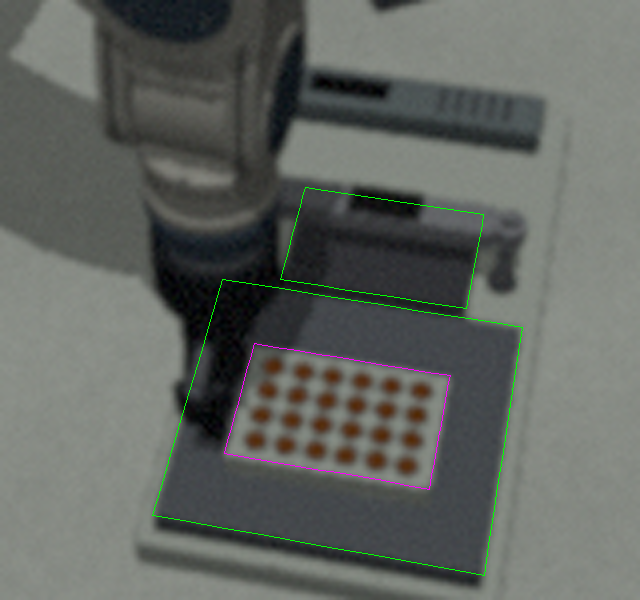

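{"fn": "arm_command", "kwargs": {
  "moves": [
    [[0,0.005,-0.001,0,0,0,0],[0,0.013,-0.003,0,0,0,0],[0,0.013,-0.003,0,0,0,0]]
  ]
}}

```text
clock: 4.15
eef_pos: [0.4523, -0.0731, 0.0543]
orientation: [0.117, 0.993, -0.0, 0.0]
ft_force: [-1.3, 1.2, -0.9]
finger_gap: 0.0429
```

{"fn": "arm_command", "kwargs": {
  "moves": [
    [[0,-0.13,0.03,0,0,0,0],[0,-0.2,0.048,0,0,0,0],[0,-0.2,0.048,0.3,0,0,0],[0,-0.2,0.048,0.6,0,0,0],[0,-0.2,0.048,0.6,0,0,0]]
  ]
}}

```text
clock: 4.57
eef_pos: [0.4239, -0.0664, 0.1498]
orientation: [0.117, 0.993, -0.001, 0.004]
ft_force: [1.0, -0.4, 0.6]
finger_gap: 0.0425
```

```bash
python3 - <<'E'
from h import *
state()
side_plate('3',[.5255,-.0919,-.234])
E
```

```text
t 4.57 eef [ 0.4239 -0.0664  0.1498] jaw 1.3364 tilt [ 0.007 -0.003] rel [-0.1046 -0.1561  1.5712] gap 0.0425 F [ 1.  -0.4  0.6] j [-0.35  0.09 -0.4   1.07 -0.   -0.12]
plate [ 0.5255 -0.0921 -0.2403] {('side', 0): (30, -1.9), ('side', 1): (29, 0.0), ('side', 2): (30, -0.02)} rel(side) [-0.0003 -0.1576 -0.0047]
```

{"fn": "arm_command", "kwargs": {
  "moves": [
    [[-1,0.11,-0.135,0,0,0,-0.038],[-1,0.22,-0.27,0,0,0,-0.076],[-1,0.33,-0.4,0,0,0,-0.114],[-1,0.44,-0.54,0,0,0,-0.152],[-1,0.556,-0.675,0,0,0,-0.19]]
  ]
}}

```text
clock: 5.03
eef_pos: [0.5058, -0.1679, 0.1435]
orientation: [0.407, 0.914, -0.0, -0.0]
ft_force: [0.4, -0.4, 0.3]
finger_gap: 0.0856
```

{"fn": "arm_command", "kwargs": {
  "moves": [
    [[-1,0,0,0,0,0,-0.038],[-1,0,0,0,0,0,-0.076],[-1,0,0,0,0,0,-0.114],[-1,0,0,0,0,0,-0.152],[-1,0,0,0,0,0,-0.19]]
  ]
}}

```text
clock: 5.45
eef_pos: [0.5052, -0.167, 0.1433]
orientation: [0.657, 0.754, -0.0, -0.001]
ft_force: [0.4, 0.1, 0.5]
finger_gap: 0.0856
```

{"fn": "arm_command", "kwargs": {
  "moves": [
    [[-1,0,0,0,0,0,-0.038],[-1,0,0,0,0,0,-0.076],[-1,0,0,0,0,0,-0.12],[-1,0,0,0,0,0,-0.12]]
  ]
}}

```text
clock: 5.78
eef_pos: [0.5052, -0.1669, 0.1434]
orientation: [0.787, 0.617, -0.0, -0.0]
ft_force: [-0.0, -0.1, 0.2]
finger_gap: 0.0852
```

```bash
python3 - <<'E'
from h import *
state()
E
```

```text
t 5.78 eef [ 0.5052 -0.1669  0.1434] jaw -0.2404 tilt [-0.001  0.   ] rel [-0.0022 -0.2349 -0.0056] gap 0.0852 F [-0.  -0.1  0.2] j [-0.48  0.27 -0.19  1.11 -0.    1.33]
```

{"fn": "arm_command", "kwargs": {
  "moves": [
    [[-1,0.013,-0.003,-0.2,0,0,0.002],[-1,0.013,-0.003,-0.4,0,0,0.002],[-1,0.013,-0.003,-0.55,0,0,0.002],[-1,0.013,-0.003,-0.65,0,0,0.002],[-1,0.013,-0.003,-0.65,0,0,0.002]]
  ]
}}

```text
clock: 6.2
eef_pos: [0.5055, -0.1665, 0.0434]
orientation: [0.782, 0.623, -0.001, -0.003]
ft_force: [-0.1, -0.8, -0.2]
finger_gap: 0.0852
```

```bash
python3 - <<'E'
from h import *
for n in('side','top'):
    im=eyes.camera(n);cv2.imwrite(f'pics/{n}4.png',im)
    draw(n,im,[],f'pics/c4{n}.png',dict(side=(190,130,350,280),top=(170,120,350,270))[n],4)
state()
E
```

```text
t 6.3 eef [ 0.5072 -0.1674  0.0465] jaw -0.2261 tilt [-0.001  0.001] rel [-1.000e-04 -2.349e-01  8.700e-03] gap 0.0853 F [-0.1  0.5  0.4] j [-0.48  0.36 -0.34  0.88 -0.    1.32]
```

View pics/c4side.png

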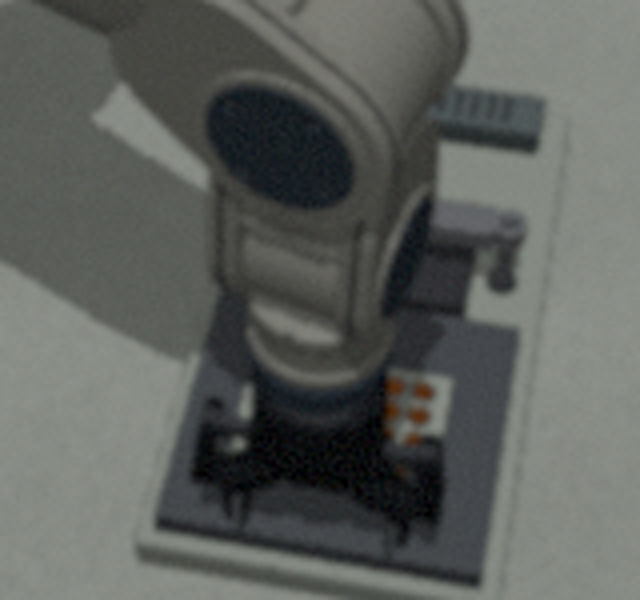

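View pics/c4top.png

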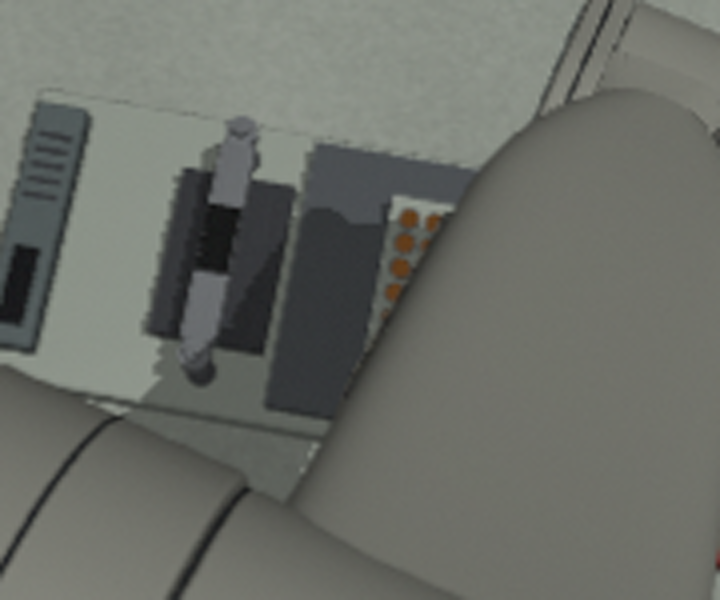

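{"fn": "arm_command", "kwargs": {
  "moves": [
    [[-1,0.008,0.032,0,0,0,-0.0025],[-1,0.016,0.064,0,0,0,-0.0025],[-1,0.023,0.097,0,0,0,-0.0025],[-1,0.023,0.097,0,0,0,-0.0025]]
  ]
}}

```text
clock: 6.63
eef_pos: [0.5114, -0.152, 0.0476]
orientation: [0.785, 0.619, 0.0, 0.0]
ft_force: [-1.1, -0.0, 0.3]
finger_gap: 0.0857
```

```bash
python3 - <<'E'
from h import *
state()
E
```

```text
t 6.63 eef [ 0.5114 -0.152   0.0476] jaw -0.2348 tilt [ 0.001 -0.   ] rel [ 0.0004 -0.219   0.    ] gap 0.0857 F [-1.1 -0.   0.3] j [-0.45  0.35 -0.34  0.88  0.    1.36]
```

{"fn": "arm_command", "kwargs": {
  "moves": [
    [[-1,0.005,0.02,-0.013,0,0,0],[-1,0.01,0.045,-0.013,0,0,0],[-1,0.019,0.08,-0.013,0,0,0],[-1,0.028,0.119,-0.013,0,0,0],[-1,0.037,0.155,-0.013,0,0,0]]
  ]
}}

```text
clock: 7.05
eef_pos: [0.5166, -0.1292, 0.0449]
orientation: [0.785, 0.619, -0.0, 0.0]
ft_force: [-0.3, -1.8, 1.2]
finger_gap: 0.0857
```

{"fn": "arm_command", "kwargs": {
  "moves": [
    [[-1,0.009,0.039,0,0,0,0],[-1,0.019,0.078,0,0,0,0],[-1,0.028,0.117,0,0,0,0],[-1,0.037,0.156,0,0,0,0],[-1,0.047,0.195,0,0,0,0]]
  ]
}}

```text
clock: 7.47
eef_pos: [0.5237, -0.0999, 0.0449]
orientation: [0.785, 0.619, -0.0, 0.0]
ft_force: [-1.3, -2.6, 0.3]
finger_gap: 0.0854
```

```bash
python3 - <<'E'
from h import *
state()
for n in('side','top'):
    im=eyes.camera(n);cv2.imwrite(f'pics/{n}5.png',im)
    draw(n,im,[],f'pics/c5{n}.png',dict(side=(190,130,350,280),top=(170,120,350,270))[n],4)
E
```

```text
t 7.47 eef [ 0.5237 -0.0999  0.0449] jaw -0.236 tilt [ 0. -0.] rel [ 0.0002 -0.1654 -0.0012] gap 0.0854 F [-1.3 -2.6  0.3] j [-0.35  0.35 -0.35  0.87 -0.    1.46]
```

View pics/c5side.png

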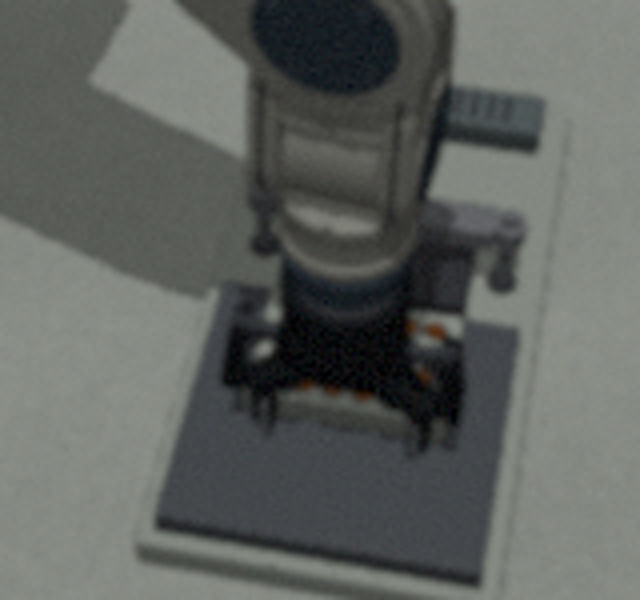

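View pics/c5top.png

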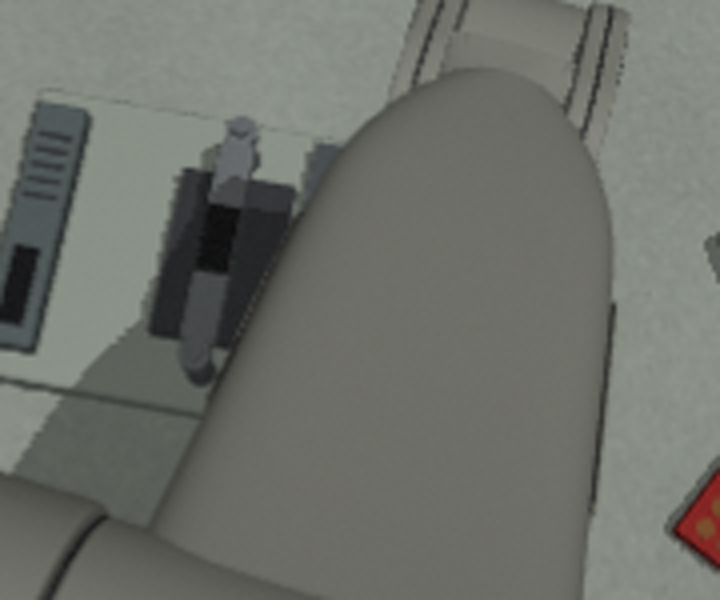

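{"fn": "arm_command", "kwargs": {
  "moves": [
    [[-1,0.009,0.039,0,0,0,0],[-1,0.019,0.078,0,0,0,0],[-1,0.028,0.117,0,0,0,0],[-1,0.037,0.156,0,0,0,0],[-1,0.047,0.195,0,0,0,0]]
  ]
}}

```text
clock: 7.98
eef_pos: [0.5306, -0.0705, 0.0447]
orientation: [0.785, 0.619, -0.0, -0.0]
ft_force: [-0.4, -0.6, -0.3]
finger_gap: 0.0854
```

{"fn": "arm_command", "kwargs": {
  "moves": [
    [[-1,0.009,0.039,0,0,0,0],[-1,0.019,0.078,0,0,0,0],[-1,0.028,0.117,0,0,0,0],[-1,0.037,0.156,0,0,0,0],[-1,0.047,0.195,0,0,0,0]]
  ]
}}

```text
clock: 8.4
eef_pos: [0.5378, -0.0413, 0.0448]
orientation: [0.785, 0.619, -0.0, -0.0]
ft_force: [0.1, -0.5, 0.3]
finger_gap: 0.0851
```

```bash
python3 - <<'E'
from h import *
state()
E
```

```text
t 8.4 eef [ 0.5378 -0.0413  0.0448] jaw -0.2359 tilt [-0.  0.] rel [ 0.0002 -0.1051 -0.0011] gap 0.0851 F [ 0.1 -0.5  0.3] j [-0.23  0.36 -0.33  0.88  0.    1.57]
```

{"fn": "arm_command", "kwargs": {
  "moves": [
    [[-1,0.009,0.039,0,0,0,0],[-1,0.019,0.078,0,0,0,0],[-1,0.028,0.117,0,0,0,0],[-1,0.037,0.156,0,0,0,0],[-1,0.047,0.195,0,0,0,0]]
  ]
}}

```text
clock: 8.82
eef_pos: [0.5448, -0.0121, 0.0448]
orientation: [0.785, 0.619, -0.0, -0.0]
ft_force: [-0.1, -0.6, -0.1]
finger_gap: 0.085
```

{"fn": "arm_command", "kwargs": {
  "moves": [
    [[-1,0.006,0.026,0,0,0,0],[-1,0.011,0.046,0,0,0,0],[-1,0.015,0.062,0,0,0,0],[-1,0.018,0.074,0,0,0,0],[-1,0.02,0.084,0,0,0,0]]
  ]
}}

```text
clock: 9.23
eef_pos: [0.5478, -0.0, 0.0448]
orientation: [0.785, 0.619, -0.0, 0.0]
ft_force: [-0.3, -1.0, -0.0]
finger_gap: 0.0855
```

```bash
python3 - <<'E'
from h import *
state()
for n in('side','top'):
    im=eyes.camera(n);cv2.imwrite(f'pics/{n}6.png',im)
    draw(n,im,[],f'pics/c6{n}.png',dict(side=(190,130,350,280),top=(170,120,350,270))[n],4)
E
```

```text
t 9.23 eef [ 0.5478 -0.      0.0448] jaw -0.2361 tilt [ 0. -0.] rel [ 0.0004 -0.0626 -0.0013] gap 0.0855 F [-0.3 -1.  -0. ] j [-0.15  0.38 -0.31  0.88 -0.    1.65]
```

View pics/c6side.png

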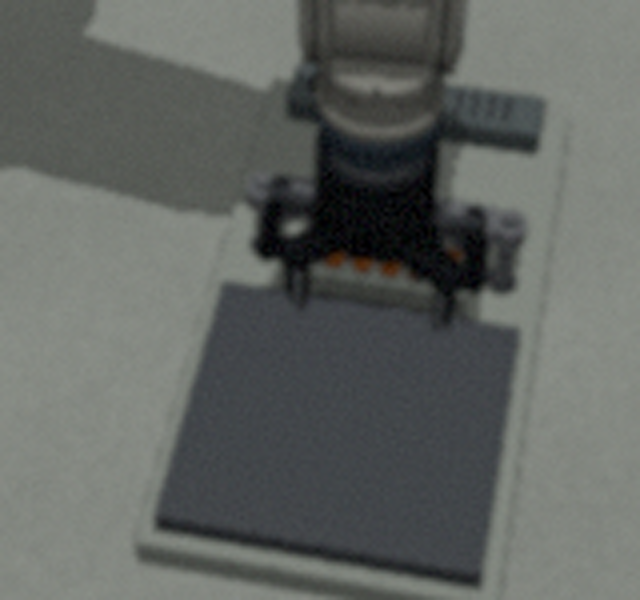

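View pics/c6top.png

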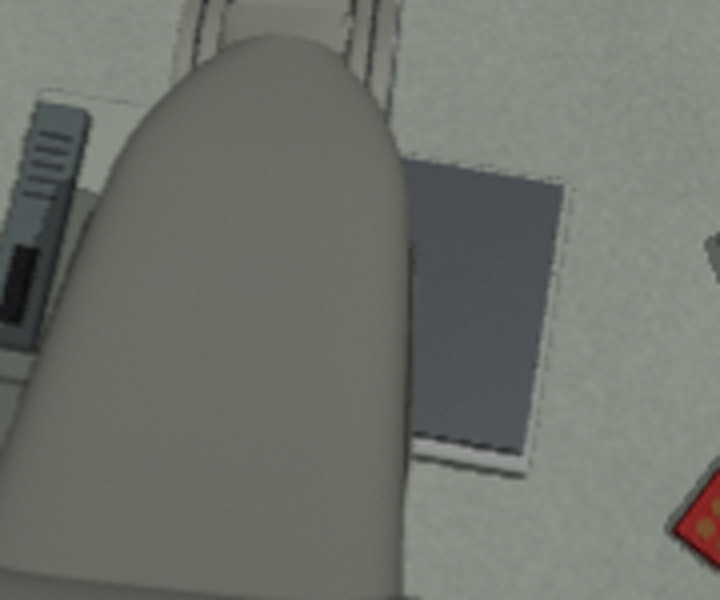

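{"fn": "arm_command", "kwargs": {
  "moves": [
    [[-1,-0.047,-0.195,0,0,0,0],[-1,-0.047,-0.195,0.1,0,0,0],[-1,-0.15,-0.6,0.5,0,0,0],[-1,-0.2,-1,0.6,0,0,0],[-1,-0.2,-1,0.6,0,0,0]]
  ]
}}

```text
clock: 9.75
eef_pos: [0.5205, -0.1329, 0.1271]
orientation: [0.785, 0.62, 0.0, 0.0]
ft_force: [1.1, -0.7, 0.6]
finger_gap: 0.0856
```

{"fn": "arm_command", "kwargs": {
  "moves": [
    [[-1,-0.3,-1,0,0,0,0],[-1,-0.3,-1,0,0,0,0],[-1,-0.3,-1,0,0,0,0],[-1,-0.3,-1,0,0,0,0],[-1,-0.3,-1,0,0,0,0]]
  ]
}}

```text
clock: 10.17
eef_pos: [0.4743, -0.2874, 0.1257]
orientation: [0.787, 0.617, -0.0, 0.001]
ft_force: [0.3, 0.8, -0.6]
finger_gap: 0.0854
```

```bash
python3 - <<'E'
from h import *
state()
for n in('side','top'):
    im=eyes.camera(n);cv2.imwrite(f'pics/{n}7.png',im)
    draw(n,im,[],f'pics/c7{n}.png',dict(side=(215,140,345,250),top=(180,130,330,240))[n],5)
E
```

```text
t 10.17 eef [ 0.4743 -0.2874  0.1257] jaw -0.2411 tilt [ 0.    -0.002] rel [-0.0042 -0.3593 -0.0063] gap 0.0854 F [ 0.3  0.8 -0.6] j [-0.7   0.32 -0.17  1.08 -0.    1.12]
```

View pics/c7side.png

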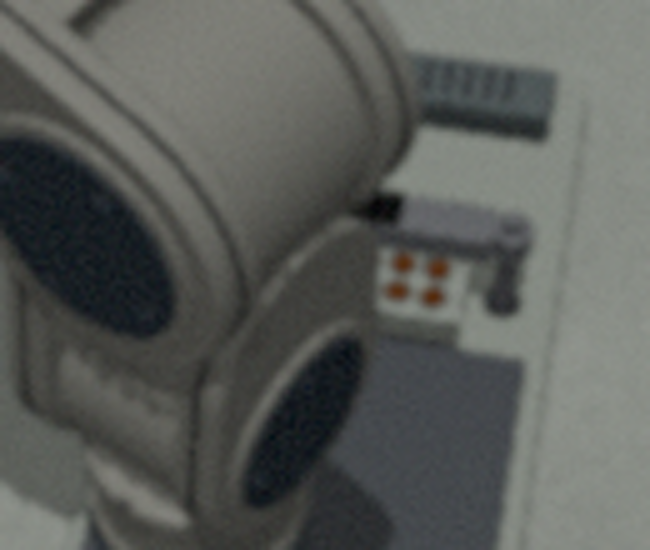

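View pics/c7top.png

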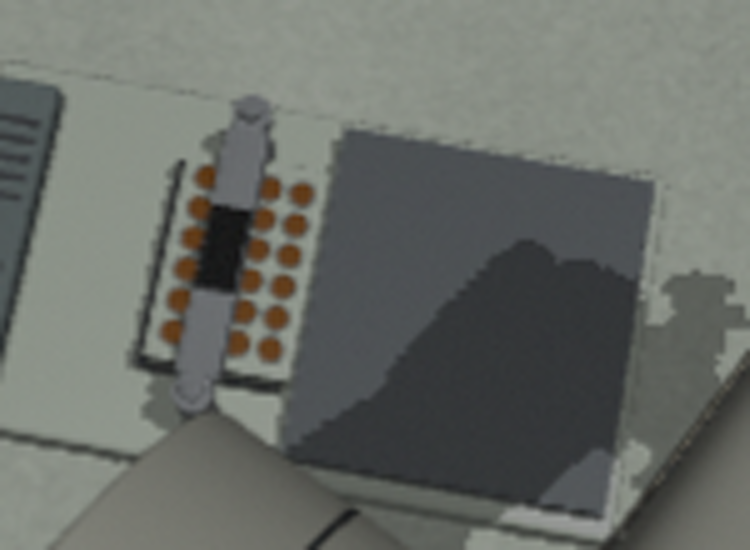

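```bash
cat >> h.py <<'E'
def wells(im,roi):
    x0,y0,x1,y1=roi;f=im[y0:y1,x0:x1].astype(float)
    k=6;F=cv2.resize(f,None,fx=k,fy=k,interpolation=cv2.INTER_CUBIC);F=cv2.GaussianBlur(F,(0,0),2.5)
    sc=F[:,:,2]-F[:,:,0]
    m=(sc>35).astype(np.uint8)
    n,l,st,c=cv2.connectedComponentsWithStats(m)
    out=[]
    for i in range(1,n):
        if 150<st[i,4]<1800:
            ys,xs=np.where(l==i);w=sc[ys,xs]
            out.append([(xs*w).sum()/w.sum()/k-.5+.5/k+x0,(ys*w).sum()/w.sum()/k-.5+.5/k+y0,st[i,4]])
    return np.array(out)
def fitwells(n,W,p0,pitch=None,zt=.07,ia=None):
    """W pixel centres; fit pose (and pitch)"""
    gx,gy=np.meshgrid(np.arange(6)-2.5,np.arange(4)-1.5);G=np.c_[gx.ravel(),gy.ravel()]
    fp=pitch is None;x=np.array([*p0,.0178] if fp else p0,float)
    for _ in range(8):
        pt=x[3] if fp else pitch
        M=np.c_[G*pt,np.full(24,zt)];q=proj(n,tf(x[:3],M));D=np.linalg.norm(W[:,None,:2]-q,axis=2);a=D.argmin(1);ok=D.min(1)<4
        def g(y): return (proj(n,tf(y[:3],np.c_[G*(y[3] if fp else pitch),np.full(24,zt)]))[a[ok]]-W[ok,:2]).ravel()
        r=least_squares(g,x,loss='soft_l1',f_scale=.3);x=r.x
    return x,int(ok.sum()),np.sqrt((g(x)**2).mean()),len(set(a[ok]))
E
python3 - <<'E'
from h import *
R={'side':(230,200,320,270),'top':(240,150,320,230)}
for n in('side','top'):
    im=cv2.imread(f'pics/{n}0.png');W=wells(im,R[n]);print(n,len(W),W[:,2].min(),W[:,2].max())
    s,_=fit2([(n,im)],'ledge',ST,W=3)
    for z in(.07,.068):
        x,k,r,u=fitwells(n,W,[.521,-.092,-.213],zt=z);print(z,x.round(4),k,u,r,'rel',rel(s,x[:3]).round(4))
im=cv2.imread('pics/side2.png');W=wells(im,R['side']);x=fitwells('side',W,[.5238,-.0915,-.234]);print(x)
im=cv2.imread('pics/side3.png');W=wells(im,R['side']);x=fitwells('side',W,[.5258,-.0915,-.234]);print(x,rel(fit2([('side',cv2.imread('pics/side0.png'))],'ledge',ST,W=3)[0],x[0][:3]))
im=cv2.imread('pics/top7.png');W=wells(im,(200,150,250,220));print(len(W))
s,r=fit2([('top',cv2.imread('pics/top0.png'))],'ledge',ST,W=3);print(s,r)
s2,r=fit2([('top',cv2.imread('pics/top0.png'))],'block',ST,W=3,m=.1);print(s2,r)
x=fitwells('top',W,toworld([0,-.008]).tolist()[:2]+[-.235]);print(x,rel(s,x[0][:3]),rel(s2,x[0][:3]))
E
```

```text
side 24 230.0 332.0
0.07 [ 0.5213 -0.0908 -0.213   0.019 ] 24 24 0.0431358293693809 rel [-0.0047 -0.1574  0.0225]
0.068 [ 0.5214 -0.0894 -0.213   0.0191] 24 24 0.04313582936287776 rel [-0.0049 -0.1561  0.0225]
top 24 428.0 512.0
0.07 [ 0.5206 -0.0924 -0.2116  0.019 ] 24 24 0.03046163578326263 rel [-0.0039 -0.1586  0.0233]
0.068 [ 0.5211 -0.0926 -0.2116  0.0191] 24 24 0.03046163578208995 rel [-0.0034 -0.1586  0.0233]
(array([ 0.52392971, -0.09237869, -0.22939957,  0.01903445]), 24, np.float64(0.046157475985724165), 24)
(array([ 0.52565453, -0.09308587, -0.23501981,  0.01900174]), 24, np.float64(0.04069663478786056), 24) [ 1.43302399e-04 -1.58614440e-01  5.10897581e-04]
18
[ 0.56131753  0.06089367 -0.23486478] {('top', 0): (30, -0.01), ('top', 1): (30, -0.08), ('top', 2): (22, -0.0), ('top', 3): (20, -0.94)}
[ 0.56133274  0.06208238 -0.23106857] {('top', 0): (1, 2.42), ('top', 1): (21, -0.03), ('top', 2): (30, 0.02), ('top', 3): (5, -0.59)}
(array([ 0.56045639,  0.05309316, -0.23571665,  0.01907969]), 18, np.float64(0.08684280757899385), 18) [ 0.00097777 -0.00778676 -0.00085187] [ 0.00120563 -0.00895101 -0.00464808]
```

```bash
sed -i "s/if vis and kind!='plate': sg=-1/if vis and kind!='plate': z=.03/" h.py; python3 - <<'E'
from h import *
I={n:cv2.imread(f'pics/{n}0.png') for n in('side','top')}
Wc={'side':[.5213,-.0908,-.213],'top':[.5206,-.0924,-.2116]}
for n in I:
    s,r=fit2([(n,I[n])],'ledge',ST,W=3);print(n,'ledge',s.round(4),r,rel(s,Wc[n]).round(4))
    for o in ([1,2],[0,1,2],[1,2,3],[0,2,3]):
        s,r=fit2([(n,I[n])],'ledge',ST,W=3,only=[(n,k) for k in o]);print(o,s.round(4),[v for v in r.values()],rel(s,Wc[n]).round(4))
    s,r=fit2([(n,I[n])],'block',ST,W=2.5,m=.1,free=(0,1));print(n,'block',s.round(4),r,rel(s,Wc[n]).round(4))
# profiles across top ledge at y=-.2 (x scan) 
g=I['top'].mean(2)
for z in(.05,.03):
  for sgn in(-1,1):
    xs=np.arange(-.012,.0121,.002);ys=np.linspace(-.22,-.07,25)
    v=[np.mean(map_coordinates(g,proj('top',tf([.5615,.061,-.2348],np.array([[sgn*(.1025+x),y,z] for y in ys])))[:,::-1].T,order=1)) for x in xs]
    print(z,sgn,[f'{1000*x:.0f}:{q:.0f}' for x,q in zip(xs,v)])
E
```

```text
side ledge [ 0.563   0.0624 -0.2368] {('side', 0): (30, -0.04), ('side', 1): (30, -0.16), ('side', 2): (12, -0.38), ('side', 3): (30, -0.19)} [-0.0046 -0.1587  0.0238]
[1, 2] [ 0.5617  0.0603 -0.236 ] [(30, -0.02), (10, -0.02)] [-0.0039 -0.1563  0.023 ]
[0, 1, 2] [ 0.5622  0.0626 -0.2357] [(30, -0.04), (30, -0.01), (12, -0.34)] [-0.0039 -0.1587  0.0227]
[1, 2, 3] [ 0.5622  0.0601 -0.2352] [(30, -0.16), (10, -0.02), (30, -0.22)] [-0.0046 -0.1563  0.0222]
[0, 2, 3] [ 0.5637  0.0623 -0.2365] [(30, -0.05), (12, -0.38), (30, -0.0)] [-0.0054 -0.1588  0.0235]
side block [ 0.5643  0.0687 -0.2348] {('side', 0): (30, 0.11), ('side', 1): (25, -0.13), ('side', 2): (30, 0.17), ('side', 3): (18, -0.3)} [-0.0047 -0.1651  0.0218]
top ledge [ 0.5607  0.061  -0.2353] {('top', 0): (30, -0.01), ('top', 1): (30, 0.03), ('top', 2): (22, 0.05), ('top', 3): (30, 0.01)} [-0.0032 -0.1585  0.0237]
[1, 2] [ 0.5609  0.061  -0.2357] [(30, -0.01), (22, 0.04)] [-0.0033 -0.1586  0.0241]
[0, 1, 2] [ 0.5608  0.061  -0.2351] [(30, -0.01), (30, -0.0), (22, 0.05)] [-0.0034 -0.1585  0.0235]
[1, 2, 3] [ 0.5607  0.061  -0.2355] [(30, 0.02), (22, 0.05), (30, 0.01)] [-0.0032 -0.1585  0.0239]
[0, 2, 3] [ 0.5606  0.061  -0.2357] [(30, -0.01), (22, 0.02), (30, -0.02)] [-0.0031 -0.1586  0.0241]
top block [ 0.5608  0.0618 -0.2348] {('top', 0): (30, 0.03), ('top', 1): (21, 0.07), ('top', 2): (30, 0.06), ('top', 3): (22, 0.02)} [-0.0033 -0.1593  0.0232]
0.05 -1 ['-12:78', '-10:78', '-8:78', '-6:79', '-4:78', '-2:74', '0:63', '2:64', '4:95', '6:128', '8:136', '10:136', '12:130']
0.05 1 ['-12:74', '-10:74', '-8:74', '-6:73', '-4:75', '-2:86', '0:106', '2:116', '4:120', '6:125', '8:127', '10:128', '12:127']
0.03 -1 ['-12:78', '-10:78', '-8:78', '-6:76', '-4:66', '-2:61', '0:85', '2:120', '4:136', '6:136', '8:133', '10:122', '12:97']
0.03 1 ['-12:74', '-10:73', '-8:73', '-6:73', '-4:73', '-2:73', '0:73', '2:73', '4:77', '6:92', '8:111', '10:117', '12:121']
```

```bash
python3 - <<'E'
from h import *
I={n:cv2.imread(f'pics/{n}0.png').mean(2) for n in('side','top')}
S=[.5607,.0610,-.2353]
def prof(n,hx,z,ys,lab):
  for sgn in(-1,1):
    xs=np.arange(-.012,.0121,.0015)
    v=[np.mean(map_coordinates(I[n],proj(n,tf(S,np.array([[sgn*(hx+x),y,z] for y in ys])))[:,::-1].T,order=1)) for x in xs]
    print(n,lab,sgn,[f'{1000*x:.1f}:{q:.0f}' for x,q in zip(xs,v)])
prof('side',.1025,.05,np.linspace(-.23,-.07,40),'ledge')
prof('side',.115,.03,np.linspace(-.24,-.0,40),'deck')
prof('side',.064,.05,np.linspace(-.038,-.025,20),'block')
prof('top',.064,.05,np.linspace(-.038,-.025,20),'block')
prof('top',.115,.03,np.linspace(-.24,.1,40),'deck')
# plate edges in top0 with z .07
for n,p0 in(('top',[.5206,-.0924,-.2116]),('side',[.5213,-.0908,-.213])):
  S=p0;prof(n,.064,.07,np.linspace(-.035,.035,40),'plate')
E
```

```text
side ledge -1 ['-12.0:61', '-10.5:62', '-9.0:61', '-7.5:62', '-6.0:65', '-4.5:72', '-3.0:83', '-1.5:95', '-0.0:105', '1.5:111', '3.0:113', '4.5:113', '6.0:114', '7.5:116', '9.0:119', '10.5:121', '12.0:122']
side ledge 1 ['-12.0:62', '-10.5:62', '-9.0:62', '-7.5:62', '-6.0:62', '-4.5:62', '-3.0:63', '-1.5:70', '-0.0:81', '1.5:94', '3.0:106', '4.5:113', '6.0:117', '7.5:117', '9.0:115', '10.5:112', '12.0:109']
side deck -1 ['-12.0:85', '-10.5:94', '-9.0:104', '-7.5:110', '-6.0:113', '-4.5:113', '-3.0:113', '-1.5:114', '-0.0:117', '1.5:119', '3.0:121', '4.5:121', '6.0:121', '7.5:121', '9.0:121', '10.5:121', '12.0:121']
side deck 1 ['-12.0:90', '-10.5:101', '-9.0:110', '-7.5:115', '-6.0:118', '-4.5:117', '-3.0:114', '-1.5:111', '-0.0:109', '1.5:110', '3.0:113', '4.5:117', '6.0:119', '7.5:120', '9.0:121', '10.5:121', '12.0:121']
side block -1 ['-12.0:42', '-10.5:42', '-9.0:42', '-7.5:44', '-6.0:48', '-4.5:60', '-3.0:75', '-1.5:89', '-0.0:102', '1.5:112', '3.0:116', '4.5:117', '6.0:116', '7.5:115', '9.0:113', '10.5:111', '12.0:110']
side block 1 ['-12.0:40', '-10.5:42', '-9.0:43', '-7.5:43'
[... 1081 characters left out ...]
0.0:103', '1.5:75', '3.0:62', '4.5:65', '6.0:72', '7.5:77', '9.0:78', '10.5:78', '12.0:78']
top plate 1 ['-12.0:86', '-10.5:98', '-9.0:115', '-7.5:126', '-6.0:130', '-4.5:132', '-3.0:127', '-1.5:112', '-0.0:94', '1.5:82', '3.0:76', '4.5:74', '6.0:74', '7.5:74', '9.0:74', '10.5:74', '12.0:74']
side plate -1 ['-12.0:79', '-10.5:90', '-9.0:101', '-7.5:110', '-6.0:115', '-4.5:116', '-3.0:113', '-1.5:106', '-0.0:93', '1.5:79', '3.0:68', '4.5:63', '6.0:61', '7.5:61', '9.0:62', '10.5:62', '12.0:62']
side plate 1 ['-12.0:78', '-10.5:89', '-9.0:100', '-7.5:110', '-6.0:115', '-4.5:117', '-3.0:114', '-1.5:105', '-0.0:92', '1.5:78', '3.0:67', '4.5:63', '6.0:62', '7.5:62', '9.0:62', '10.5:62', '12.0:62']
```

```bash
python3 - <<'E'
from h import *
I={n:cv2.imread(f'pics/{n}0.png').mean(2) for n in('side','top')}
S=[.5607,.0610,-.2353]
for n in I:
  for yy in ((-.008,.008),):
    xs=np.arange(-.11,.1101,.0015)
    v=np.array([np.mean(map_coordinates(I[n],proj(n,tf(S,np.array([[x,y,.0973] for y in np.linspace(*yy,9)])))[:,::-1].T,order=1)) for x in xs])
    print(n);print(' '.join(f'{1000*x:.0f}:{q:.0f}' for x,q in zip(xs,v)))
    # dark label half level crossings
    m=np.abs(xs)<.045;xx=np.linspace(-.045,.045,1801);vv=np.interp(xx,xs,v);lo=vv.min();hi=np.percentile(vv,85);h=(lo+hi)/2
    c=np.where(np.diff((vv<h).astype(int))!=0)[0];print('label crossings',(xx[c]*1000).round(2),h)
  # y center of bar/label
    ys=np.arange(-.04,.0401,.0015);w=[np.mean(map_coordinates(I[n],proj(n,tf(S,np.array([[x,y,.0973] for x in np.linspace(-.015,.015,9)])))[:,::-1].T,order=1)) for y in ys]
    print(' '.join(f'{1000*x:.0f}:{q:.0f}' for x,q in zip(ys,w)))
  # housing x extent
  v=[np.mean(map_coordinates(I[n],proj(n,tf(S,np.array([[x,y,.056] for y in np.linspace(.128,.156,9)])))[:,::-1].T,order=1)) for x in xs]
  print('housing',' '.join(f'{1000*x:.0f}:{q:.0f}' for x,q in zip(xs,v)))
E
```

```text
side
-110:119 -108:119 -107:119 -106:119 -104:119 -102:118 -101:118 -99:116 -98:113 -96:112 -95:111 -93:107 -92:102 -90:96 -89:91 -87:86 -86:82 -84:80 -83:77 -81:76 -80:76 -78:78 -77:81 -75:84 -74:86 -72:87 -71:88 -69:89 -68:88 -66:88 -65:88 -63:88 -62:88 -60:89 -59:89 -57:89 -56:89 -54:89 -53:89 -51:88 -50:88 -48:88 -47:89 -45:89 -44:89 -42:89 -41:89 -39:90 -38:90 -36:90 -35:90 -33:90 -32:89 -30:89 -29:89 -27:87 -26:81 -24:71 -23:57 -21:41 -20:30 -18:23 -17:20 -15:17 -14:17 -12:20 -11:19 -9:17 -8:17 -6:17 -5:17 -3:17 -2:18 -0:18 1:18 3:18 4:18 6:17 7:18 9:19 10:19 12:17 13:17 15:18 16:18 18:18 19:17 21:16 22:20 24:30 25:45 27:60 28:74 30:84 31:89 33:90 34:90 36:89 37:89 39:89 40:89 42:89 43:89 45:89 46:89 48:90 49:89 51:89 52:89 54:89 55:88 57:89 58:89 60:89 61:88 63:88 64:88 66:89 67:89 69:90 70:90 72:89 73:88 75:88 76:89 78:88 79:84 81:81 82:78 84:76 85:76 87:76 88:77 90:78 91:81 93:86 94:92 96:99 97:104 99:110 100:114 102:116 103:117 105:118 106:118 108:117 109:116
label crossings [-22.65  25.75] 52.87845158662341
-40:31 -38:28 -37:27 -36:27 -34:27 -32:28 -31:31 -29:36 -28:40 -26
[... 2946 characters left out ...]
54:44 -53:44 -51:44 -50:44 -48:44 -47:45 -45:45 -44:45 -42:44 -41:45 -39:45 -38:44 -36:44 -35:44 -33:45 -32:45 -30:45 -29:46 -27:46 -26:45 -24:44 -23:45 -21:50 -20:59 -18:71 -17:77 -15:79 -14:80 -12:80 -11:80 -9:80 -8:80 -6:80 -5:80 -3:80 -2:80 -0:80 1:80 3:80 4:80 6:80 7:80 9:79 10:79 12:79 13:79 15:79 16:77 18:71 19:64 21:61 22:66 24:74 25:78 27:79 28:78 30:73 31:66 33:62 34:66 36:73 37:78 39:79 40:77 42:71 43:65 45:62 46:65 48:73 49:78 51:80 52:79 54:72 55:63 57:61 58:66 60:72 61:77 63:79 64:77 66:71 67:63 69:60 70:65 72:74 73:78 75:80 76:81 78:81 79:81 81:81 82:81 84:81 85:81 87:81 88:81 90:81 91:82 93:89 94:103 96:117 97:125 99:127 100:128 102:125 103:120 105:118 106:121 108:125 109:126
```

The well grid fits to 0.04 px. From the top view the plate still has about 8 mm to go in y. Its x is about +1 mm, with the two cameras disagreeing by about 1.4 mm, and its yaw is about 0. I'll finish the push.

{"fn": "arm_command", "kwargs": {
  "moves": [
    [[-1,0.228,0.885,0,0,0,0.002],[-1,0.228,0.885,0,0,0,0.002],[-1,0.228,0.885,0,0,0,0.002],[-1,0.228,0.885,0,0,0,0.002],[-1,0.228,0.885,0,0,0,0.002]]
  ]
}}

```text
clock: 10.68
eef_pos: [0.5104, -0.1451, 0.126]
orientation: [0.782, 0.624, 0.0, -0.0]
ft_force: [0.4, -0.3, -0.3]
finger_gap: 0.0852
```

{"fn": "arm_command", "kwargs": {
  "moves": [
    [[-1,0.228,0.885,0,0,0,0],[-1,0.228,0.885,0,0,0,0],[-1,0.228,0.885,0,0,0,0],[-1,0.228,0.885,0,0,0,0],[-1,0.228,0.885,0,0,0,0]]
  ]
}}

```text
clock: 11.1
eef_pos: [0.5445, -0.0138, 0.1258]
orientation: [0.782, 0.623, 0.0, -0.0]
ft_force: [-0.6, 0.7, 0.7]
finger_gap: 0.0854
```

```bash
python3 - <<'E'
from h import *
state()
E
```

```text
t 11.1 eef [ 0.5445 -0.0138  0.1258] jaw -0.2252 tilt [0. 0.] rel [ 0.0004 -0.0768  0.0096] gap 0.0854 F [-0.6  0.7  0.7] j [-0.18  0.3  -0.19  1.08  0.    1.62]
```

{"fn": "arm_command", "kwargs": {
  "moves": [
    [[-1,0,0,-0.18,0,0,-0.003],[-1,0,0,-0.36,0,0,-0.003],[-1,0,0,-0.5,0,0,-0.003],[-1,0,0,-0.54,0,0,-0.003],[-1,0,0,-0.54,0,0,-0.003]]
  ]
}}

```text
clock: 11.52
eef_pos: [0.543, -0.0175, 0.0434]
orientation: [0.787, 0.617, -0.001, -0.001]
ft_force: [-0.3, -0.6, 0.7]
finger_gap: 0.0857
```

```bash
python3 - <<'E'
from h import *
state()
E
```

```text
t 11.52 eef [ 0.543  -0.0175  0.0434] jaw -0.24 tilt [-0.003  0.   ] rel [-0.0002 -0.0807 -0.0052] gap 0.0857 F [-0.3 -0.6  0.7] j [-0.19  0.37 -0.32  0.88 -0.    1.62]
```

{"fn": "arm_command", "kwargs": {
  "moves": [
    [[-1,0,0,0,0,0,0],[-1,0.009,0.039,0,0,0,0],[-1,0.018,0.078,0,0,0,0],[-1,0.025,0.105,0,0,0,0],[-1,0.025,0.105,0,0,0,0]]
  ]
}}

```text
clock: 11.93
eef_pos: [0.5485, 0.0001, 0.0455]
orientation: [0.786, 0.618, 0.001, 0.0]
ft_force: [0.2, -0.5, 0.0]
finger_gap: 0.0854
```

```bash
python3 - <<'E'
from h import *
state()
E
```

```text
t 11.93 eef [5.485e-01 1.000e-04 4.550e-02] jaw -0.2381 tilt [ 0.001 -0.   ] rel [ 0.0011 -0.0624 -0.0033] gap 0.0854 F [ 0.2 -0.5  0. ] j [-0.15  0.38 -0.31  0.88  0.    1.66]
```

{"fn": "arm_command", "kwargs": {
  "moves": [
    [[-1,0.004,0.015,0,0,0,0.001],[-1,0.007,0.03,0,0,0,0.001],[-1,0.01,0.042,0,0,0,0.001],[-1,0.012,0.05,0,0,0,0.001],[-1,0.0125,0.052,0,0,0,0.001]]
  ]
}}

```text
clock: 12.35
eef_pos: [0.5499, 0.007, 0.0448]
orientation: [0.785, 0.619, 0.0, 0.0]
ft_force: [-0.4, -1.9, 1.8]
finger_gap: 0.0852
```

```bash
python3 - <<'E'
from h import *
state()
E
```

```text
t 12.35 eef [0.5499 0.007  0.0448] jaw -0.236 tilt [ 0. -0.] rel [ 0.0008 -0.0553 -0.0012] gap 0.0852 F [-0.4 -1.9  1.8] j [-0.14  0.38 -0.31  0.89 -0.    1.67]
```

{"fn": "arm_command", "kwargs": {
  "moves": [
    [[-1,-0.047,-0.195,0,0,0,0],[-1,-0.047,-0.195,0.1,0,0,0],[-1,-0.047,-0.195,0.4,0,0,0],[-1,-0.3,-0.195,0.8,0,0,0],[-1,-0.6,-0.195,1,0,0,0]]
  ]
}}

```text
clock: 12.77
eef_pos: [0.4921, -0.0225, 0.1674]
orientation: [0.785, 0.619, 0.001, 0.0]
ft_force: [-0.4, 0.1, 0.1]
finger_gap: 0.0853
```

{"fn": "arm_command", "kwargs": {
  "moves": [
    [[-1,-0.4,1,0.4,0,0,0],[-1,-0.4,1,0.4,0,0,0],[-1,-0.4,1,0.4,0,0,0],[-1,-0.4,1,0.4,0,0,0],[-1,-0.4,1,0.4,0,0,0]]
  ]
}}

```text
clock: 13.18
eef_pos: [0.4291, 0.1319, 0.2282]
orientation: [0.784, 0.62, 0.002, -0.0]
ft_force: [0.3, 0.2, -0.3]
finger_gap: 0.0853
```

{"fn": "arm_command", "kwargs": {
  "moves": [
    [[-1,-0.4,1,0,0,0,0],[-1,-0.4,1,0,0,0,0],[-1,-0.4,1,0,0,0,0],[-1,-0.4,1,0,0,0,0],[-1,-0.4,1,0,0,0,0]]
  ]
}}

```text
clock: 13.6
eef_pos: [0.3683, 0.2822, 0.2254]
orientation: [0.784, 0.621, 0.0, -0.001]
ft_force: [0.4, -0.2, -0.4]
finger_gap: 0.0855
```

```bash
python3 - <<'E'
from h import *
state()
for n in('side','top'):
    im=eyes.camera(n);cv2.imwrite(f'pics/{n}8.png',im)
    draw(n,im,[],f'pics/c8{n}.png',dict(side=(220,140,350,250),top=(180,130,330,240))[n],5)
E
```

```text
t 13.6 eef [0.3683 0.2822 0.2254] jaw -0.2307 tilt [-0.001  0.002] rel [-0.2399  0.1701  0.0041] gap 0.0855 F [ 0.4 -0.2 -0.4] j [ 0.47  0.11 -0.18  1.28  0.    2.27]
```

View pics/c8side.png

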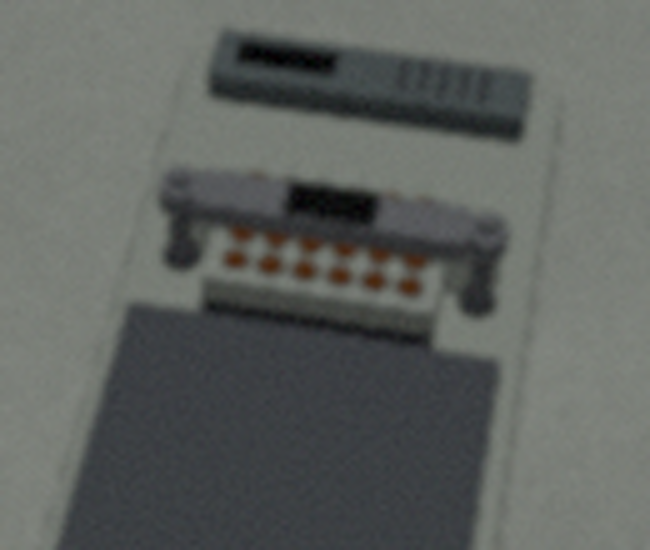

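View pics/c8top.png

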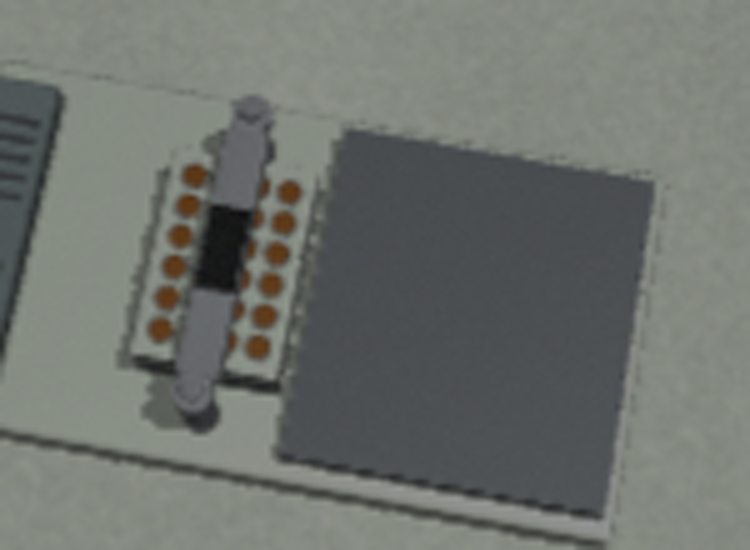

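```bash
cat >> h.py <<'E'
STOP=np.array([.5607,.0612,-.2353]); SSIDE=np.array([.5630,.0626,-.2362])
def meas(tag,yg=-.001):
    for n,S,roi in (('top',STOP,(200,150,250,215)),('side',SSIDE,(250,170,320,205))):
        im=cv2.imread(f'pics/{n}{tag}.png');W=wells(im,roi);a=np.median(W[:,2]);mx=np.sort(W[:,2])[-6:].mean();W=W[W[:,2]>.85*mx]
        p0=tf(S,np.array([[0,yg,0]]))[0];x=fitwells(n,W,[p0[0],p0[1],-.2355],pitch=.01903);print(n,len(W),x[0].round(4),x[1:],'rel',rel(S,x[0][:3]).round(4))
E
python3 - <<'E'
from h import *
meas(8)
I={n:cv2.imread(f'pics/{n}8.png').mean(2) for n in('side','top')}
def prof(n,S,pts,lab):
    print(n,lab,' '.join(f'{1000*t:.1f}:{q:.0f}' for t,q in pts))
# side: front plane y=-.043: scan x at heights on the plate face (.055-.066) and block face (.036-.045)
S=SSIDE
for z0,z1,l in ((.055,.066,'plateface'),(.044,.048,'blockface')):
  for sg in(-1,1):
    r=[]
    for x in np.arange(-.009,.0091,.0015):
        P=np.array([[sg*(.064+x),-.0435,z] for z in np.linspace(z0,z1,6)]);r.append((x,map_coordinates(I['side'],proj('side',tf(S,P))[:,::-1].T,order=1).mean()))
    prof('side',S,r,l+str(sg))
# z scan on front face
r=[]
for z in np.arange(.03,.08,.0015):
    P=np.array([[x,-.0435,z] for x in np.linspace(-.05,.05,20)]);r.append((z,map_coordinates(I['side'],proj('side',tf(S,P))[:,::-1].T,order=1).mean()))
prof('side',S,r,'zscan')
E
```

```text
top 12 [ 0.562   0.0602 -0.2348] (12, np.float64(0.046598509728923584), 12) rel [ 0.0015 -0.0007  0.0005]
side 6 [ 0.5629  0.0619 -0.2363] (6, np.float64(0.03173386507099439), 6) rel [ 0.0001 -0.0007 -0.0001]
side plateface-1 -9.0:73 -7.5:73 -6.0:74 -4.5:75 -3.0:80 -1.5:90 -0.0:100 1.5:111 3.0:117 4.5:120 6.0:120 7.5:118 9.0:118
side plateface1 -9.0:72 -7.5:71 -6.0:71 -4.5:71 -3.0:75 -1.5:80 -0.0:90 1.5:102 3.0:111 4.5:118 6.0:119 7.5:120 9.0:120
side blockface-1 -9.0:39 -7.5:36 -6.0:36 -4.5:43 -3.0:52 -1.5:68 -0.0:82 1.5:96 3.0:107 4.5:116 6.0:118 7.5:119 9.0:120
side blockface1 -9.0:35 -7.5:36 -6.0:39 -4.5:44 -3.0:49 -1.5:65 -0.0:82 1.5:97 3.0:108 4.5:115 6.0:118 7.5:120 9.0:119
side zscan 30.0:63 31.5:62 33.0:59 34.5:56 36.0:52 37.5:47 39.0:42 40.5:37 42.0:33 43.5:32 45.0:33 46.5:38 48.0:44 49.5:50 51.0:56 52.5:61 54.0:64 55.5:66 57.0:68 58.5:68 60.0:69 61.5:71 63.0:75 64.5:80 66.0:86 67.5:93 69.0:100 70.5:106 72.0:110 73.5:112 75.0:110 76.5:107 78.0:101 79.5:93
```

The direct views now put y at -0.7 mm in both cameras, yaw near 0, and x between +0.1 and +1.5 mm. I'll nudge x by about -0.8 mm from the +x side with the fingers straddling the bar, then finish with the rear push.

{"fn": "arm_command", "kwargs": {
  "moves": [
    [[0,0.647,-0.543,0,0,0,0.038],[0,0.647,-0.543,0,0,0,0.076],[0,0.647,-0.543,0,0,0,0.114],[0,0.647,-0.543,0,0,0,0.152],[0,0.647,-0.543,0,0,0,0.19]]
  ]
}}

```text
clock: 14.12
eef_pos: [0.4707, 0.1927, 0.2248]
orientation: [0.571, 0.821, -0.0, -0.0]
ft_force: [-0.0, -0.1, 0.5]
finger_gap: 0.0429
```

{"fn": "arm_command", "kwargs": {
  "moves": [
    [[0,0.647,-0.543,0,0,0,0.038],[0,0.647,-0.543,0,0,0,0.076],[0,0.647,-0.543,0,0,0,0.114],[0,0.647,-0.543,0,0,0,0.152],[0,0.647,-0.543,0,0,0,0.19]]
  ]
}}

```text
clock: 14.53
eef_pos: [0.5668, 0.1109, 0.2244]
orientation: [0.305, 0.952, -0.0, -0.001]
ft_force: [-0.4, 0.6, 0.8]
finger_gap: 0.0428
```

{"fn": "arm_command", "kwargs": {
  "moves": [
    [[0,0.647,-0.543,0,0,0,0.038],[0,0.647,-0.543,0,0,0,0.076],[0,0.647,-0.543,0,0,0,0.12],[0,0.647,-0.543,0,0,0,0.12],[0,0.647,-0.543,0,0,0,0.12]]
  ]
}}

```text
clock: 14.95
eef_pos: [0.6632, 0.0295, 0.2237]
orientation: [0.123, 0.992, -0.0, -0.001]
ft_force: [0.1, 0.1, -0.3]
finger_gap: 0.0426
```

```bash
python3 - <<'E'
from h import *
state()
E
```

```text
t 14.95 eef [0.6632 0.0295 0.2237] jaw 1.3234 tilt [-0.002  0.   ] rel [ 0.1057 -0.0071  1.5582] gap 0.0426 F [ 0.1  0.1 -0.3] j [-0.08  0.46  0.31  1.42 -0.    0.17]
```

{"fn": "arm_command", "kwargs": {
  "moves": [
    [[0,0.011,0.045,-0.25,0,0,0.003],[0,0.011,0.045,-0.5,0,0,0.003],[0,0.011,0.045,-0.65,0,0,0.003],[0,0.011,0.045,-0.7,0,0,0.003],[0,0.011,0.045,-0.7,0,0,0.003]]
  ]
}}

```text
clock: 15.37
eef_pos: [0.6621, 0.0399, 0.1191]
orientation: [0.117, 0.993, -0.0, -0.002]
ft_force: [-0.4, 0.0, 0.5]
finger_gap: 0.043
```

```bash
python3 - <<'E'
from h import *
state()
im=eyes.camera('side');cv2.imwrite('pics/side9.png',im);draw('side',im,[],'pics/c9side.png',(220,100,360,220),5)
E
```

```text
t 15.37 eef [0.6621 0.0399 0.1191] jaw 1.3356 tilt [-0.004  0.   ] rel [0.1023 0.0028 1.5704] gap 0.043 F [-0.4  0.   0.5] j [-0.07  0.5   0.11  1.18  0.    0.17]
```

View pics/c9side.png

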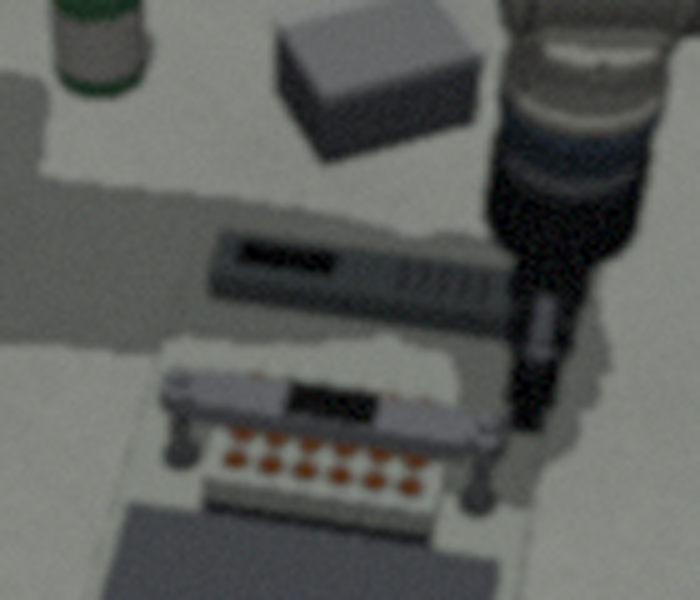

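{"fn": "arm_command", "kwargs": {
  "moves": [
    [[0,0,-0.018,-0.1,0,0,0],[0,0,-0.018,-0.2,0,0,0],[0,0,-0.018,-0.31,0,0,0],[0,0,-0.018,-0.4,0,0,0],[0,0,-0.018,-0.42,0,0,0]]
  ]
}}

```text
clock: 15.83
eef_pos: [0.6638, 0.0373, 0.058]
orientation: [0.117, 0.993, 0.0, 0.0]
ft_force: [-0.8, -0.1, -0.8]
finger_gap: 0.0424
```

```bash
python3 - <<'E'
from h import *
state()
E
```

```text
t 15.83 eef [0.6638 0.0373 0.058 ] jaw 1.3363 tilt [0. 0.] rel [1.0450e-01 6.0000e-04 1.5711e+00] gap 0.0424 F [-0.8 -0.1 -0.8] j [-0.07  0.54  0.01  1.04  0.    0.16]
```

{"fn": "arm_command", "kwargs": {
  "moves": [
    [[0,-0.05,0.012,-0.015,0,0,0],[0,-0.1,0.024,-0.015,0,0,0],[0,-0.14,0.034,-0.015,0,0,0],[0,-0.162,0.039,-0.015,0,0,0],[0,-0.162,0.039,-0.015,0,0,0]]
  ]
}}

```text
clock: 16.25
eef_pos: [0.6389, 0.0436, 0.0566]
orientation: [0.116, 0.993, 0.0, 0.001]
ft_force: [0.4, -0.4, 0.1]
finger_gap: 0.0426
```

```bash
python3 - <<'E'
from h import *
state()
im=eyes.camera('side');cv2.imwrite('pics/side10.png',im);draw('side',im,[],'pics/c10side.png',(220,100,360,220),5)
E
```

```text
t 16.25 eef [0.6389 0.0436 0.0566] jaw 1.3373 tilt [ 0.001 -0.   ] rel [7.8800e-02 1.0000e-03 1.5721e+00] gap 0.0426 F [ 0.4 -0.4  0.1] j [-0.06  0.5  -0.06  1.01  0.    0.17]
```

View pics/c10side.png

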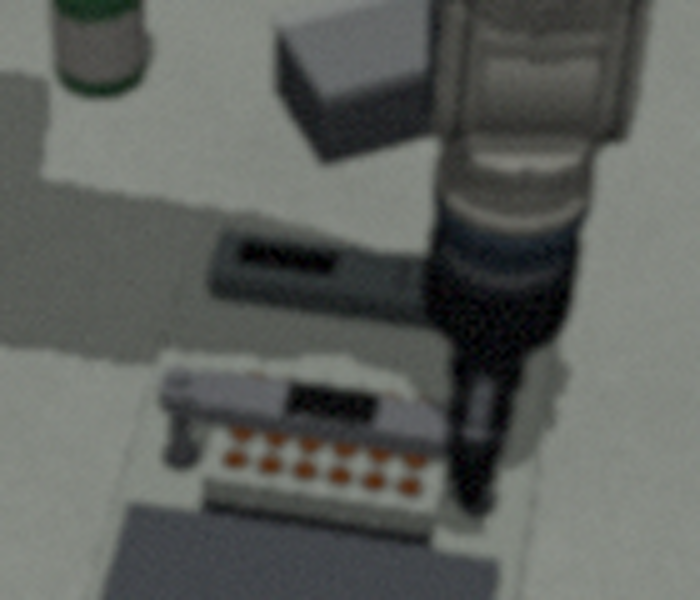

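{"fn": "arm_command", "kwargs": {
  "moves": [
    [[0,-0.01,0.002,-0.01,0,0,0],[0,-0.018,0.004,-0.01,0,0,0],[0,-0.024,0.006,-0.01,0,0,0],[0,-0.026,0.006,-0.01,0,0,0],[0,-0.026,0.006,-0.01,0,0,0]]
  ]
}}

```text
clock: 16.72
eef_pos: [0.6355, 0.0441, 0.0538]
orientation: [0.117, 0.993, -0.0, -0.0]
ft_force: [1.1, 0.2, -0.3]
finger_gap: 0.0429
```

```bash
cat >> h.py <<'E'
def meas1(n,tag):
    S,roi={'top':(STOP,(200,150,250,215)),'side':(SSIDE,(250,170,320,205))}[n]
    im=eyes.camera(n);cv2.imwrite(f'pics/{n}{tag}.png',im)
    W=wells(im,roi);mx=np.sort(W[:,2])[-6:].mean();W=W[W[:,2]>.8*mx]
    p0=tf(S,np.array([[0,-.001,0]]))[0];x=fitwells(n,W,[p0[0],p0[1],-.2355],pitch=.01903);print(n,len(W),x[0].round(4),x[1:],'rel',rel(S,x[0][:3]).round(4))
E
python3 - <<'E'
from h import *
state();meas1('side',11)
E
```

```text
t 16.72 eef [0.6355 0.0441 0.0538] jaw 1.3369 tilt [-0. -0.] rel [7.5400e-02 7.0000e-04 1.5717e+00] gap 0.0429 F [ 1.1  0.2 -0.3] j [-0.06  0.5  -0.07  1.   -0.    0.17]
side 6 [ 0.5629  0.0619 -0.2377] (6, np.float64(0.02797313724126578), 6) rel [ 0.0001 -0.0007 -0.0015]
```

{"fn": "arm_command", "kwargs": {
  "moves": [
    [[0,-0.003,0.001,0,0,0,0],[0,-0.006,0.0015,0,0,0,0],[0,-0.007,0.0015,0,0,0,0]]
  ]
}}

```text
clock: 17.02
eef_pos: [0.6345, 0.0444, 0.0539]
orientation: [0.117, 0.993, 0.0, 0.0]
ft_force: [0.9, 0.4, -0.2]
finger_gap: 0.0429
```

```bash
python3 - <<'E'
from h import *
state();meas1('side',12)
E
```

```text
t 17.02 eef [0.6345 0.0444 0.0539] jaw 1.3369 tilt [0. 0.] rel [7.4400e-02 7.0000e-04 1.5717e+00] gap 0.0429 F [ 0.9  0.4 -0.2] j [-0.06  0.5  -0.07  1.    0.    0.17]
side 6 [ 0.5627  0.0619 -0.235 ] (6, np.float64(0.01980156894279328), 6) rel [-0.0001 -0.0007  0.0012]
```

{"fn": "arm_command", "kwargs": {
  "moves": [
    [[0,-0.002,0.0005,0,0,0,0],[0,-0.004,0.001,0,0,0,0],[0,-0.004,0.001,0,0,0,0]]
  ]
}}

```text
clock: 17.32
eef_pos: [0.6339, 0.0445, 0.0539]
orientation: [0.117, 0.993, -0.0, 0.0]
ft_force: [0.1, -1.0, 0.4]
finger_gap: 0.0429
```

```bash
python3 - <<'E'
from h import *
state();meas1('side',13)
E
```

```text
t 17.32 eef [0.6339 0.0445 0.0539] jaw 1.3369 tilt [ 0. -0.] rel [7.3700e-02 7.0000e-04 1.5717e+00] gap 0.0429 F [ 0.1 -1.   0.4] j [-0.06  0.5  -0.07  1.   -0.    0.17]
side 6 [ 0.5621  0.0621 -0.2339] (6, np.float64(0.023226636571799224), 6) rel [-0.0008 -0.0007  0.0023]
```

{"fn": "arm_command", "kwargs": {
  "moves": [
    [[0,0.06,-0.014,0,0,0,0],[0,0.162,-0.039,0,0,0,0],[0,0.162,-0.039,0.25,0,0,0],[0,0.162,-0.039,0.5,0,0,0],[0,0.162,-0.039,0.75,0,0,0]]
  ]
}}

```text
clock: 17.78
eef_pos: [0.6584, 0.0384, 0.1671]
orientation: [0.117, 0.993, -0.0, -0.001]
ft_force: [1.2, -0.7, 1.0]
finger_gap: 0.0429
```

```bash
python3 - <<'E'
from h import *
s=state(); print((toworld([0,-.085])[:2]-s['eef_pos'][:2])/.15)
E
```

```text
t 17.78 eef [0.6584 0.0384 0.1671] jaw 1.3367 tilt [-0.002  0.   ] rel [9.9000e-02 5.0000e-04 1.5715e+00] gap 0.0429 F [ 1.2 -0.7  1. ] j [-0.07  0.47  0.18  1.28 -0.    0.17]
[-0.7742452  -0.40073173]
```

{"fn": "arm_command", "kwargs": {
  "moves": [
    [[-1,-0.1,-0.13,0,0,0,-0.038],[-1,-0.2,-0.26,0,0,0,-0.076],[-1,-0.4,-0.4,0,0,0,-0.114],[-1,-0.6,-0.4,0,0,0,-0.152],[-1,-0.774,-0.4,0,0,0,-0.19]]
  ]
}}

```text
clock: 18.2
eef_pos: [0.5409, -0.0225, 0.1663]
orientation: [0.407, 0.913, -0.0, -0.0]
ft_force: [0.8, -0.1, 0.6]
finger_gap: 0.085
```

{"fn": "arm_command", "kwargs": {
  "moves": [
    [[-1,0,0,0,0,0,-0.038],[-1,0,0,0,0,0,-0.076],[-1,0,0,0,0,0,-0.114],[-1,0,0,0,0,0,-0.152],[-1,0,0,0,0,0,-0.19]]
  ]
}}

```text
clock: 18.62
eef_pos: [0.5426, -0.0216, 0.1667]
orientation: [0.657, 0.754, 0.0, 0.0]
ft_force: [-0.3, 0.4, 0.5]
finger_gap: 0.0856
```

{"fn": "arm_command", "kwargs": {
  "moves": [
    [[-1,0,0,-0.1,0,0,-0.038],[-1,0,0,-0.2,0,0,-0.076],[-1,0,0,-0.25,0,0,-0.12],[-1,0,0,-0.25,0,0,-0.12],[-1,0,0,-0.25,0,0,-0.12]]
  ]
}}

```text
clock: 19.03
eef_pos: [0.5423, -0.0215, 0.1289]
orientation: [0.784, 0.621, -0.0, -0.0]
ft_force: [0.2, -0.2, -0.5]
finger_gap: 0.0855
```

```bash
python3 - <<'E'
from h import *
s=state()
E
```

```text
t 19.03 eef [ 0.5423 -0.0215  0.1289] jaw -0.2314 tilt [-0.001  0.   ] rel [ 0.0001 -0.0848  0.0034] gap 0.0855 F [ 0.2 -0.2 -0.5] j [-0.19  0.3  -0.19  1.08  0.    1.61]
```

{"fn": "arm_command", "kwargs": {
  "moves": [
    [[-1,0,0,-0.18,0,0,-0.001],[-1,0,0,-0.36,0,0,-0.001],[-1,0,0,-0.5,0,0,-0.001],[-1,0,0,-0.56,0,0,-0.001],[-1,0,0,-0.56,0,0,-0.001]]
  ]
}}

```text
clock: 19.45
eef_pos: [0.5415, -0.0213, 0.0438]
orientation: [0.785, 0.62, -0.001, -0.001]
ft_force: [-1.4, -0.2, 0.4]
finger_gap: 0.0854
```

{"fn": "arm_command", "kwargs": {
  "moves": [
    [[-1,0.009,0.039,0,0,0,0],[-1,0.018,0.078,0,0,0,0],[-1,0.027,0.117,0,0,0,0],[-1,0.036,0.15,0,0,0,0],[-1,0.039,0.162,0,0,0,0]]
  ]
}}

```text
clock: 19.87
eef_pos: [0.5485, 0.004, 0.0457]
orientation: [0.785, 0.619, 0.001, 0.0]
ft_force: [-0.4, 0.3, 0.0]
finger_gap: 0.0855
```

```bash
python3 - <<'E'
from h import *
s=state()
E
```

```text
t 19.87 eef [0.5485 0.004  0.0457] jaw -0.2358 tilt [ 0.001 -0.   ] rel [ 0.0002 -0.0586 -0.001 ] gap 0.0855 F [-0.4  0.3  0. ] j [-0.15  0.38 -0.31  0.88  0.    1.66]
```

{"fn": "arm_command", "kwargs": {
  "moves": [
    [[-1,0.002,0.009,0,0,0,0],[-1,0.004,0.017,0,0,0,0],[-1,0.005,0.023,0,0,0,0],[-1,0.0065,0.0265,0,0,0,0],[-1,0.0065,0.0265,0,0,0,0]]
  ]
}}

```text
clock: 20.28
eef_pos: [0.5488, 0.0069, 0.0449]
orientation: [0.786, 0.619, -0.0, -0.0]
ft_force: [0.5, 0.4, -0.0]
finger_gap: 0.0852
```

```bash
python3 - <<'E'
from h import *
s=state()
E
```

```text
t 20.28 eef [0.5488 0.0069 0.0449] jaw -0.2371 tilt [-0. -0.] rel [-0.0002 -0.0556 -0.0023] gap 0.0852 F [ 0.5  0.4 -0. ] j [-0.14  0.38 -0.31  0.88 -0.    1.67]
```

{"fn": "arm_command", "kwargs": {
  "moves": [
    [[-1,0.001,0.004,0,0,0,0.0005],[-1,0.0017,0.007,0,0,0,0.0005],[-1,0.0017,0.007,0,0,0,0.0005]]
  ]
}}

```text
clock: 20.53
eef_pos: [0.5491, 0.0079, 0.0448]
orientation: [0.785, 0.619, -0.0, 0.0]
ft_force: [0.5, -0.1, -0.2]
finger_gap: 0.0856
```

```bash
python3 - <<'E'
from h import *
s=state()
E
```

```text
t 20.53 eef [0.5491 0.0079 0.0448] jaw -0.2357 tilt [-0. -0.] rel [-0.0002 -0.0547 -0.0009] gap 0.0856 F [ 0.5 -0.1 -0.2] j [-0.14  0.38 -0.31  0.89 -0.    1.67]
```

Retracting to look from both cameras, with the gripper closing for the press.

{"fn": "arm_command", "kwargs": {
  "moves": [
    [[-1,-0.047,-0.195,0,0,0,0],[-1,-0.047,-0.195,0.1,0,0,0],[-1,-0.047,-0.195,0.4,0,0,0],[0,-0.3,-0.195,0.8,0,0,0],[1,-0.6,-0.195,1,0,0,0]]
  ]
}}

```text
clock: 20.95
eef_pos: [0.4916, -0.0217, 0.1678]
orientation: [0.785, 0.619, 0.001, 0.001]
ft_force: [-0.1, -0.8, 0.7]
finger_gap: 0.0641
```

{"fn": "arm_command", "kwargs": {
  "moves": [
    [[1,-0.4,1,0.4,0,0,0],[1,-0.4,1,0.4,0,0,0],[1,-0.4,1,0.4,0,0,0],[1,-0.4,1,0.4,0,0,0],[1,-0.4,1,0.4,0,0,0]]
  ]
}}

```text
clock: 21.37
eef_pos: [0.4286, 0.1327, 0.2285]
orientation: [0.784, 0.62, 0.002, 0.0]
ft_force: [-0.2, -1.4, 0.9]
finger_gap: 0.0009
```

{"fn": "arm_command", "kwargs": {
  "moves": [
    [[1,-0.4,1,0,0,0,0],[1,-0.4,1,0,0,0,0],[1,-0.4,1,0,0,0,0],[1,-0.4,1,0,0,0,0],[1,-0.4,1,0,0,0,0]]
  ]
}}

```text
clock: 21.78
eef_pos: [0.3678, 0.2832, 0.2258]
orientation: [0.784, 0.621, 0.0, -0.001]
ft_force: [-0.5, -1.2, -0.6]
finger_gap: -0.0001
```

```bash
python3 - <<'E'
from h import *
state();meas1('side',14);meas1('top',14)
for n in('side','top'):
    im=cv2.imread(f'pics/{n}14.png');draw(n,im,[],f'pics/c14{n}.png',dict(side=(235,155,335,225),top=(190,140,270,220))[n],7)
I=cv2.imread('pics/side14.png').mean(2)
for z0,z1,l in ((.055,.066,'plateface'),(.044,.048,'blockface')):
  for sg in(-1,1):
    xs=np.arange(-.009,.0091,.0005);v=np.array([map_coordinates(I,proj('side',tf(SSIDE,np.array([[sg*(.064+x),-.0435,z] for z in np.linspace(z0,z1,6)])))[:,::-1].T,order=1).mean() for x in xs])
    h=(np.sort(v)[:6].mean()+np.sort(v)[-6:].mean())/2;print(l,sg,'edge off mm',sg*xs[np.where(v>h)[0][0]]*1000)
E
```

```text
t 21.78 eef [0.3678 0.2832 0.2258] jaw -0.2303 tilt [-0.001  0.002] rel [-0.2405  0.1709  0.0045] gap -0.0001 F [-0.5 -1.2 -0.6] j [ 0.47  0.11 -0.18  1.28  0.    2.27]
side 6 [ 0.5622  0.0628 -0.2363] (6, np.float64(0.04797427347711332), 6) rel [-0.0008  0.     -0.0001]
top 12 [ 0.5612  0.061  -0.2343] (12, np.float64(0.030302458623539807), 12) rel [ 0.0006 -0.0001  0.001 ]
plateface -1 edge off mm -0.5000000000000091
plateface 1 edge off mm 1.0000000000000095
blockface -1 edge off mm -8.673617379884035e-15
blockface 1 edge off mm -0.4999999999999918
```

View pics/c14side.png

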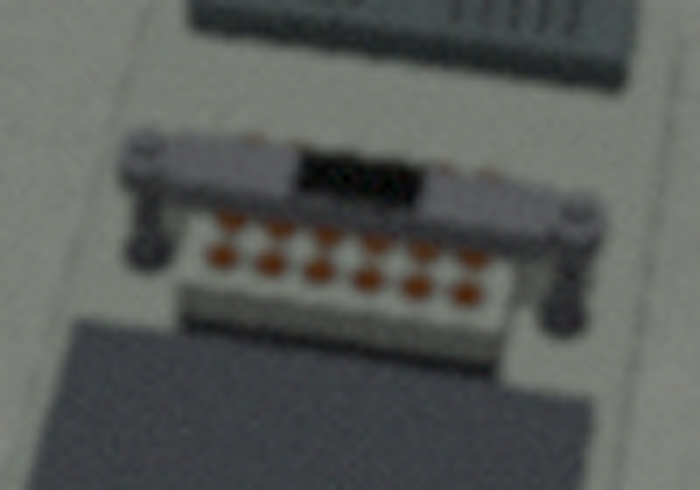

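View pics/c14top.png

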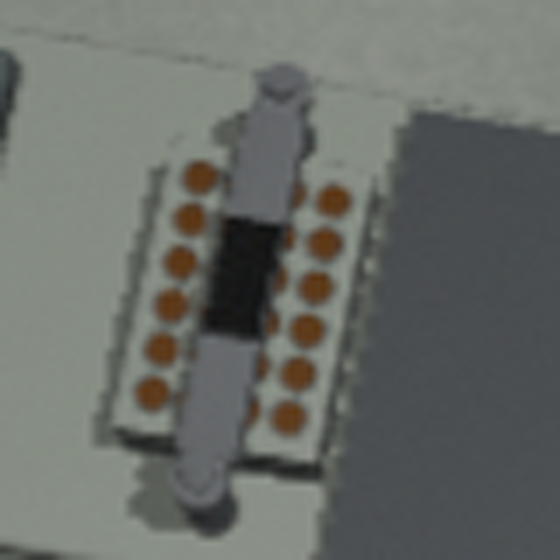

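Flush: x is within about 0.8 mm of centre (side -0.8, top +0.6), y is about 0 and yaw about 0. Next I'll press the bar at its centre.

{"fn": "arm_command", "kwargs": {
  "moves": [
    [[1,0.647,-0.74,0,0,0,-0.001],[1,0.647,-0.74,0,0,0,-0.001],[1,0.647,-0.74,0,0,0,-0.001],[1,0.647,-0.74,0,0,0,-0.001],[1,0.647,-0.74,0,0,0,-0.001]]
  ]
}}

```text
clock: 22.3
eef_pos: [0.4704, 0.1632, 0.2252]
orientation: [0.788, 0.616, -0.0, 0.0]
ft_force: [-0.9, 0.5, 0.1]
finger_gap: -0.0002
```

{"fn": "arm_command", "kwargs": {
  "moves": [
    [[1,0.647,-0.74,0,0,0,0],[1,0.647,-0.74,0,0,0,0],[1,0.647,-0.74,0,0,0,0],[1,0.647,-0.74,-0.2,0,0,0],[1,0.647,-0.74,-0.4,0,0,0]]
  ]
}}

```text
clock: 22.72
eef_pos: [0.5679, 0.0519, 0.1655]
orientation: [0.788, 0.616, 0.001, 0.002]
ft_force: [-0.2, 0.2, -0.5]
finger_gap: 0.0001
```

```bash
python3 - <<'E'
from h import *
state()
E
```

```text
t 22.72 eef [0.5679 0.0519 0.1655] jaw -0.244 tilt [ 0.004 -0.001] rel [ 0.0079 -0.0075 -0.0092] gap 0.0001 F [-0.2  0.2 -0.5] j [-0.06  0.32 -0.07  1.18 -0.    1.76]
```

{"fn": "arm_command", "kwargs": {
  "moves": [
    [[1,-0.043,0.06,0,0,0,0.001],[1,-0.043,0.06,-0.15,0,0,0.001],[1,-0.043,0.06,-0.3,0,0,0.001],[1,-0.043,0.06,-0.36,0,0,0.001],[1,-0.043,0.06,-0.36,0,0,0.001]]
  ]
}}

```text
clock: 23.13
eef_pos: [0.5564, 0.066, 0.1109]
orientation: [0.785, 0.619, -0.001, -0.001]
ft_force: [1.0, 0.1, -0.1]
finger_gap: 0.0001
```

```bash
python3 - <<'E'
from h import *
state()
im=eyes.camera('side');cv2.imwrite('pics/side15.png',im);draw('side',im,[],'pics/c15.png',(220,120,340,220),5)
E
```

```text
t 23.13 eef [0.5564 0.066  0.1109] jaw -0.2355 tilt [-0.003  0.   ] rel [-0.0066  0.0035 -0.0007] gap 0.0001 F [ 1.   0.1 -0.1] j [-0.03  0.34 -0.18  1.06  0.    1.77]
```

View pics/c15.png

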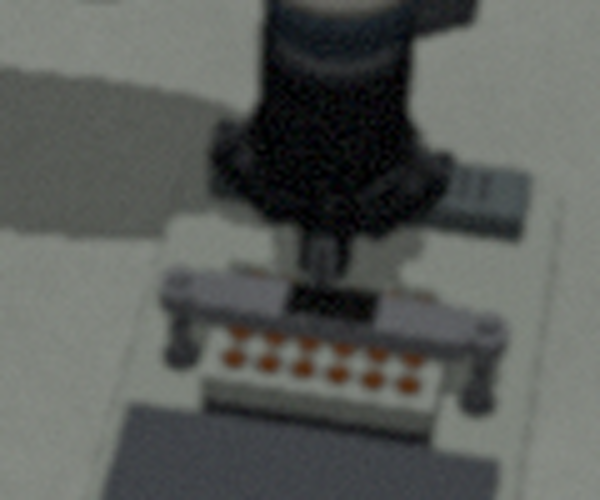

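{"fn": "arm_command", "kwargs": {
  "moves": [
    [[1,0.037,-0.033,0,0,0,0],[1,0.037,-0.033,0,0,0,0],[1,0.037,-0.033,-0.03,0,0,0],[1,0.037,-0.033,-0.06,0,0,0],[1,0.037,-0.033,-0.06,0,0,0]]
  ]
}}

```text
clock: 23.6
eef_pos: [0.5631, 0.0608, 0.1021]
orientation: [0.785, 0.619, -0.0, -0.0]
ft_force: [0.7, -0.2, -0.5]
finger_gap: 0.0001
```

{"fn": "arm_command", "kwargs": {
  "moves": [
    [[1,0,0,-0.01,0,0,0],[1,0,0,-0.02,0,0,0],[1,0,0,-0.03,0,0,0]]
  ]
}}

```text
clock: 23.85
eef_pos: [0.5634, 0.0609, 0.0981]
orientation: [0.785, 0.619, -0.0, -0.0]
ft_force: [0.6, 0.2, 0.1]
finger_gap: -0.0
```

```bash
python3 - <<'E'
from h import *
state()
E
```

```text
t 23.85 eef [0.5634 0.0609 0.0981] jaw -0.2354 tilt [-0. -0.] rel [ 0.0014  0.0002 -0.0006] gap -0.0 F [0.6 0.2 0.1] j [-0.04  0.36 -0.19  1.03 -0.    1.77]
```

Centred within 1.5 mm and about to touch. I'll press slowly.

{"fn": "arm_command", "kwargs": {
  "moves": [
    [[1,0,0,-0.007,0,0,0],[1,0,0,-0.014,0,0,0],[1,0,0,-0.021,0,0,0],[1,0,0,-0.027,0,0,0]]
  ]
}}

```text
clock: 24.18
eef_pos: [0.5635, 0.0608, 0.0943]
orientation: [0.785, 0.619, 0.0, 0.0]
ft_force: [-1.3, -0.3, 4.7]
finger_gap: -0.0001
```

{"fn": "arm_command", "kwargs": {
  "moves": [
    [[1,0,0,-0.004,0,0,0],[1,0,0,-0.008,0,0,0],[1,0,0,-0.012,0,0,0],[1,0,0,-0.014,0,0,0]]
  ]
}}

```text
clock: 24.52
eef_pos: [0.5635, 0.0608, 0.0922]
orientation: [0.785, 0.619, 0.0, 0.0]
ft_force: [-0.4, -0.2, 3.6]
finger_gap: -0.0
```

{"fn": "arm_command", "kwargs": {
  "moves": [
    [[1,0,0,-0.004,0,0,0],[1,0,0,-0.008,0,0,0],[1,0,0,-0.01,0,0,0]]
  ]
}}

```text
clock: 24.77
eef_pos: [0.5635, 0.0608, 0.0906]
orientation: [0.785, 0.619, 0.0, 0.0]
ft_force: [-1.0, 0.6, 3.6]
finger_gap: -0.0003
```

{"fn": "arm_command", "kwargs": {
  "moves": [
    [[1,0,0,-0.003,0,0,0],[1,0,0,-0.006,0,0,0],[1,0,0,-0.006,0,0,0]]
  ]
}}

```text
clock: 25.02
eef_pos: [0.5634, 0.0608, 0.0896]
orientation: [0.785, 0.619, -0.0, -0.0]
ft_force: [-0.4, 0.0, 1.4]
finger_gap: 0.0003
```

{"fn": "arm_command", "kwargs": {
  "moves": [
    [[1,0,0,-0.003,0,0,0],[1,0,0,-0.005,0,0,0],[1,0,0,-0.005,0,0,0]]
  ]
}}

```text
clock: 25.27
eef_pos: [0.5635, 0.0608, 0.0889]
orientation: [0.785, 0.619, 0.0, -0.0]
ft_force: [-0.8, 0.7, 2.0]
finger_gap: 0.0
```

```bash
python3 - <<'E'
from h import *
state()
im=eyes.camera('side');cv2.imwrite('pics/side16.png',im);draw('side',im,[],'pics/c16.png',(220,120,340,220),5)
state()
E
```

```text
t 25.27 eef [0.5635 0.0608 0.0889] jaw -0.2354 tilt [-0.  0.] rel [ 0.0015  0.0002 -0.0006] gap 0.0 F [-0.8  0.7  2. ] j [-0.04  0.36 -0.2   1.01  0.    1.77]
t 25.32 eef [0.5635 0.0608 0.0889] jaw -0.2355 tilt [-0.  0.] rel [ 0.0015  0.0002 -0.0007] gap 0.0001 F [-1.2  1.1  2. ] j [-0.04  0.36 -0.2   1.01  0.    1.77]
```

View pics/c16.png

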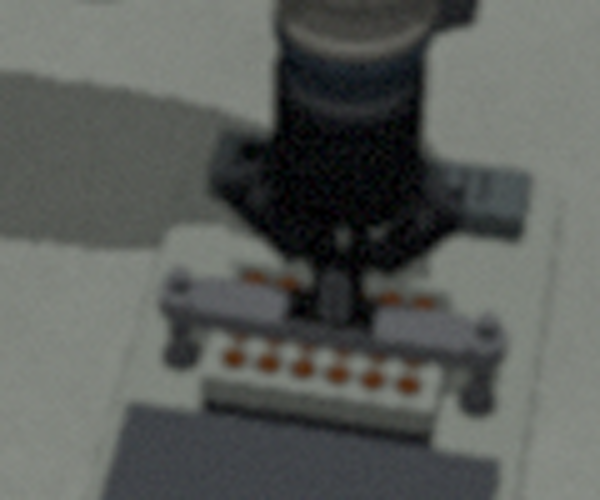

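{"fn": "arm_command", "kwargs": {
  "moves": [
    [[1,0,0,-0.003,0,0,0],[1,0,0,-0.006,0,0,0],[1,0,0,-0.006,0,0,0]]
  ]
}}

```text
clock: 25.57
eef_pos: [0.5635, 0.0608, 0.0881]
orientation: [0.785, 0.619, 0.0, 0.0]
ft_force: [-2.2, 0.8, 4.6]
finger_gap: -0.0001
```

{"fn": "arm_command", "kwargs": {
  "moves": [
    [[1,0,0,-0.003,0,0,0],[1,0,0,-0.006,0,0,0],[1,0,0,-0.006,0,0,0]]
  ]
}}

```text
clock: 25.82
eef_pos: [0.5635, 0.0608, 0.0881]
orientation: [0.785, 0.619, 0.0, 0.0]
ft_force: [-3.6, 0.7, 12.6]
finger_gap: 0.0003
```

The force rose to 12.6 N and z stopped at 88.1 mm, so the bar is seated on the plate. I'll lift straight up and clear away.

{"fn": "arm_command", "kwargs": {
  "moves": [
    [[1,0,0,0.02,0,0,0],[1,0,0,0.1,0,0,0],[1,0,0,0.3,0,0,0],[1,0,0,0.6,0,0,0],[1,0,0,0.9,0,0,0]]
  ]
}}

```text
clock: 26.23
eef_pos: [0.5626, 0.0608, 0.2159]
orientation: [0.785, 0.619, -0.001, -0.001]
ft_force: [1.4, 0.6, 1.1]
finger_gap: 0.0002
```

{"fn": "arm_command", "kwargs": {
  "moves": [
    [[1,-0.6,0.75,0.1,0,0,0],[1,-0.6,0.75,0.1,0,0,0],[1,-0.6,0.75,0.1,0,0,0],[1,-0.6,0.75,0.1,0,0,0],[1,-0.6,0.75,0.1,0,0,0]]
  ]
}}

```text
clock: 26.65
eef_pos: [0.471, 0.1759, 0.2314]
orientation: [0.784, 0.621, 0.0, -0.0]
ft_force: [0.9, -0.1, 0.2]
finger_gap: -0.0003
```

{"fn": "arm_command", "kwargs": {
  "moves": [
    [[1,-0.6,0.75,0,0,0,0],[1,-0.6,0.75,0,0,0,0],[1,-0.6,0.75,0,0,0,0],[1,-0.6,0.75,0,0,0,0],[1,-0.6,0.75,0,0,0,0]]
  ]
}}

```text
clock: 27.07
eef_pos: [0.3814, 0.2879, 0.2304]
orientation: [0.784, 0.621, -0.0, -0.0]
ft_force: [-0.2, 0.1, 0.8]
finger_gap: 0.0
```

```bash
python3 - <<'E'
from h import *
state();meas1('side',17);meas1('top',17)
for n in('side','top'):
    im=cv2.imread(f'pics/{n}17.png');draw(n,im,[],f'pics/c17{n}.png',dict(side=(235,155,335,225),top=(190,140,270,220))[n],7)
# bar height from the dark label shift in side
for t in(0,17):
    g=cv2.imread(f'pics/side{t}.png').mean(2);best=[]
    for z in np.arange(.08,.105,.0005):
        # label mean darkness on the top face
        P=np.array([[x,y,z] for x in np.linspace(-.02,.02,9) for y in np.linspace(-.009,.009,7)]);best.append(map_coordinates(g,proj('side',tf(SSIDE,P))[:,::-1].T,order=1).mean())
    print(t,'label z',(.08+.0005*np.argmin(best)).round(4))
E
```

```text
t 27.07 eef [0.3814 0.2879 0.2304] jaw -0.232 tilt [-0.001  0.   ] rel [-0.2284  0.1787  0.0028] gap 0.0 F [-0.2  0.1  0.8] j [ 0.47  0.14 -0.14  1.3   0.    2.27]
side 6 [ 0.5621  0.0629 -0.2334] (6, np.float64(0.02865539161193757), 6) rel [-0.001   0.      0.0028]
top 12 [ 0.5612  0.061  -0.2344] (12, np.float64(0.028419483823268046), 12) rel [ 0.0006 -0.0001  0.0009]
0 label z 0.0925
17 label z 0.087
```

View pics/c17side.png

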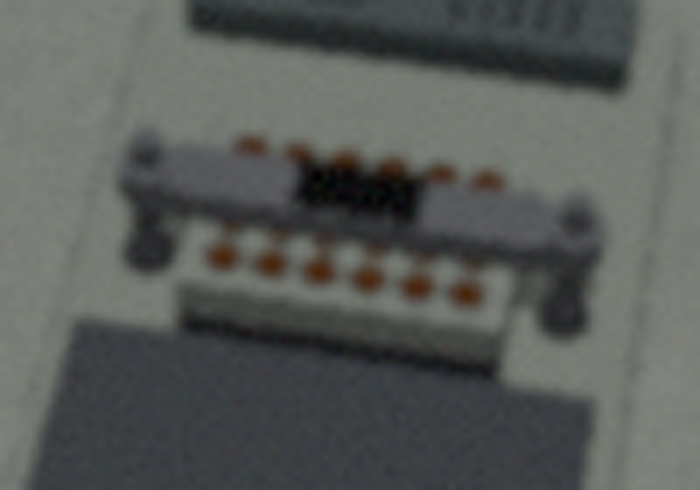

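View pics/c17top.png

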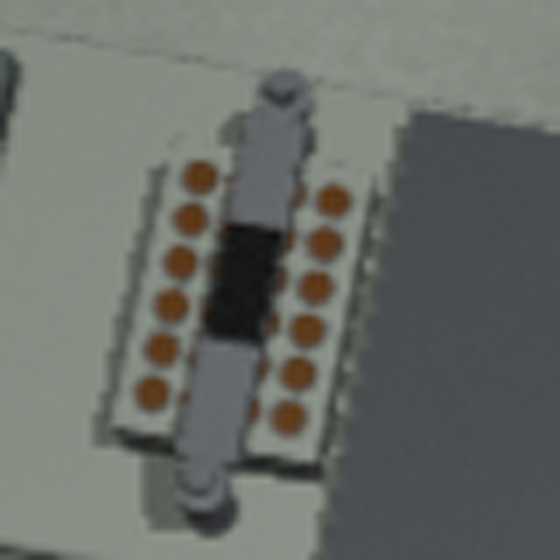

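View pics/side17.png

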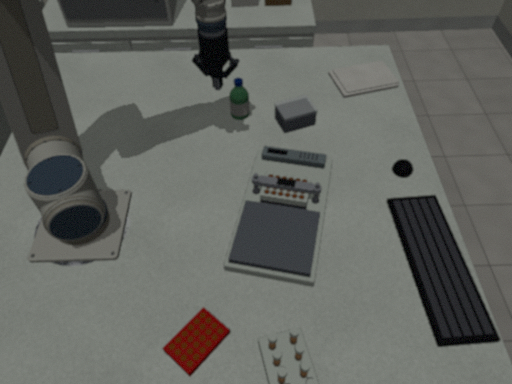

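```bash
python3 - <<'E'
from h import *
for n,S in(('side',SSIDE),('top',STOP)):
    a=cv2.imread(f'pics/{n}14.png').astype(np.float32).mean(2);b=cv2.imread(f'pics/{n}17.png').astype(np.float32).mean(2)
    P=lambda z:proj(n,tf(S,np.array([[0,0,z]])))[0]
    c=P(.098);d=P(.090)-c
    x0,y0=int(c[0])-11,int(c[1])-7
    k=8;T=cv2.resize(a[y0:y0+14,x0:x0+22],None,fx=k,fy=k,interpolation=cv2.INTER_CUBIC);B=cv2.resize(b[y0-5:y0+19,x0-5:x0+27],None,fx=k,fy=k,interpolation=cv2.INTER_CUBIC)
    r=cv2.matchTemplate(B,T,cv2.TM_CCOEFF_NORMED);_,m,_,l=cv2.minMaxLoc(r)
    s=np.array(l)/k-5;print(n,'shift px',s,'for 8mm',d.round(2),'=> mm',round(8*float(s@d/(d@d)),1),m)
E
```

```text
side shift px [0. 1.] for 8mm [-0.11  1.96] => mm 4.1 0.9772575497627258
top shift px [0.125 0.125] for 8mm [0.19 0.82] => mm 1.4 0.972119927406311
```

```bash
python3 - <<'E'
from h import *
def cross(n,S,t,z):
    g=cv2.imread(f'pics/{n}{t}.png').mean(2);xs=np.linspace(-.045,.045,901)
    v=np.array([map_coordinates(g,proj(n,tf(S,np.array([[x,y,z] for y in np.linspace(-.005,.005,5)])))[:,::-1].T,order=1).mean() for x in xs])
    h=(v.min()+np.percentile(v,85))/2;i=np.where(v<h)[0];return xs[i[0]]*1000,xs[i[-1]]*1000
for t in(0,14,17):
  print(t,'top',[(z,np.round(np.mean(cross('top',STOP,t,z)),2)) for z in(.098,.090)])
# side: row of the bar's bright far edge / near lower edge: scan image column direction at label sides x=+-.045
for t in(0,14,17):
  g=cv2.imread(f'pics/side{t}.png').mean(2);o=[]
  for x in(-.008,0,.008):
    c=proj('side',tf(SSIDE,np.array([[x,0,.094]])))[0];r=np.arange(-10,10,.1);v=map_coordinates(g,[c[1]+r,np.full_like(r,c[0])],order=1)
    lo=v<(v.min()+22);o.append((round(r[lo][0],2),round(r[lo][-1],2)))
  print(t,o)
E
```

```text
0 top [(0.098, np.float64(0.15)), (0.09, np.float64(2.35))]
14 top [(0.098, np.float64(0.15)), (0.09, np.float64(2.35))]
17 top [(0.098, np.float64(-1.95)), (0.09, np.float64(0.35))]
0 [(np.float64(-2.2), np.float64(9.9)), (np.float64(-2.2), np.float64(9.9)), (np.float64(-2.1), np.float64(9.9))]
14 [(np.float64(-2.5), np.float64(3.2)), (np.float64(-2.3), np.float64(2.7)), (np.float64(-2.2), np.float64(3.0))]
17 [(np.float64(-1.5), np.float64(4.2)), (np.float64(-0.8), np.float64(4.7)), (np.float64(-1.1), np.float64(4.2))]
```

```bash
python3 - <<'E'
from plant import job_done
print(job_done())
E
```

```text
the job is handed in; nothing more can be done
None
```

The job is handed in at about 27 s. The plate lies flush on the block and the bar is pressed down on it. The robot is clear of everything.

**What I did:** I squared and centred the white plate from its -x side, then pushed it with two open fingers under the raised bar onto the block. I nudged it about 1 mm in x, finished the push from behind, and pressed the bar down with shut fingers. The plate was never lifted.

**Last checks:**
- **Plate position (well-grid fit):** y is 0 ± 0.1 mm in both cameras. Yaw is 0.001 rad from the top camera and 0.003 rad from the side camera.
- **Plate position in x:** the cameras disagree, with top at +0.6 mm and side at -1.0 mm. The true offset is probably within 1 mm. I split the difference because I could not find what caused the disagreement.
- **Bar:** it stalled while the force rose from 4.6 to 12.6 N, so I take it as resting on the plate. The top camera gives about 7.6 mm of travel. Coarser checks gave less: side-camera edges about 5–6 mm, and template matching 4.1 mm (side) and 1.4 mm (top). I trusted the force stall and the top-camera edges; the template patches also took in unmoving background.
- **Other objects:** in the final side picture the rack, bottle and tip box look unmoved.

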